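# Swing the drain hook home over its tray and hang the parts basket on it

### The arm

A 7-joint arm with a two-finger parallel gripper is mounted at the origin on a cart in front of the work surface, level with it; the furniture and walls round the work are solid. World frame = base frame: x ahead of the robot, y to its left, z up, the work surface at z = 0. Lengths are in m, angles in rad, forces in N, time in s.
With the tool pointing down it reaches from about 0.425 to 0.925 m from the base axis. Payload 6.8 kg.
Tool frame: the origin (TCP) lies on the centre line of the jaws, within the pads' length; the fingertips stand 19 mm ahead of it and the grasp point (between the pads) is the TCP (r.tip_extent is the y of the fingertips in the tool frame, in m); y points along the fingers, z is the direction in which the jaws open and shut, and the axes are right-handed (so a half turn about y gives the same grasp; the last joint's range is limited). The gripper opens to 85 mm and grips with 20 to 120 N. Pads are 22 mm wide; open, the fingers measure 114 mm over their backs; the gripper's body (76 mm by 85 mm) begins 54 mm behind the grasp point. The pads swing forward as they close: fully open they stand 13 mm farther back than shut.
Start: joints at [-1.426, 0.477, 0.022, 1.555, -0.011, 1.109, -0.083], TCP at [0.169, 0.654, 0.25] pointing down, gripper open.
Joint ranges: [-2.96, 2.96], [-0.34, 2.1], [-1.41, 1.46], [0.24, 2.44], [-1.37, 4.51], [0.17, 1.92], [-2.96, 2.96]. Speed limits (rad/s): [2.39, 2.39, 3.14, 3.14, 3.14, 3.14, 3.14].

### API

Orientations are given as a rotation vector (axis times angle).
In Python, from bench import r gives the robot as it stands. The module is installed in compiled form; this text tells all that it offers.
- The arm moves only by the tool jog_arm, never from a script. Its argument "motion" is a list of rows, each a list of 3 entries, a list of its own where there are three numbers: the opening, from 0 (shut) to 1 (fully open), then the shift along the tool's x, y, z in m, then the turn, a rotation vector about the tool's x, y, z in degrees. A call has 1 to 10 rows; each row shifts and turns the commanded pose from where the row before left it, along the tool's axes as they then stand; what a row does not reach is not made up. A row lasts 1/12 s, in which the tool goes at most 41.7 mm and 7.16 degrees, less where a joint would pass 70% of its speed; a pose out of reach is approached as far as the arm can. A call with a gripper value outside its range is refused whole. The fingers move at their own pace and stop on an object; "force" is the grip in N (left out, the last holds). Time passes only in rows, so rows that do not move let the fingers close. It gives the time, the measured TCP pose, the force and the opening at its end, in the units of the state.
- r.get_obs(): the state, without advancing time (a new reading comes with each control period).
- r.grab_frame(name): name is "scene" or "top"; returns a dict with "image" (384x512x3 uint8, red, green, blue), "range_z" (384x512 float32, m along the optical axis (not along the pixel's ray), 0 where there is no reading), "fx", "fy", "cx", "cy" (pixels), "xyz" and "orientation" of the camera in the world. Camera axes: x right, y down, z forward; pixel columns grow to the right and rows downward; lengths in m; the calibration is good to about 2 mm. A picture is of the moment at which its call begins.
- r.hand_in(): hands the job in, once; it reports no verdict.
The state is a dict: "clock": time; "joints": joint angles; "qvel": joint speeds; "tau": joint torques, N m; "tcp_pos": TCP position; "orientation": TCP orientation; "contact_force": force on the tool from outside, world axes, zero at the start; "moment": the same for the moment, N m; "grip_width": finger opening in m.
Only numpy, scipy, OpenCV 4.12 (cv2) and the standard library are available. Lean on these libraries where they do the work, as an engineer would, in place of code of your own. Each camera call takes 0.05 s, during which the arm holds its last target.

### The job

The rinsed basket of watch parts has to drain. Swing the hook of the drain stand round over the white drip tray until its spring latch pin drops in and holds it, without forcing it against the pin, then gently hang the basket on the hook by its bail so that it hangs free and still over the tray.

Things in the scene. Friction and masses are not known exactly. Their poses are not given: they have to be found in the camera images.
- drain_hook: Swivel hook on top of the drain stand (grey foot, 14 mm column). Origin on its upright turning axis, at the underside of its dark flange (68 mm across, 9 thick), 158 mm above the bench; z up, arm along its own -x. Hub 30 mm across, ends 26 mm above the origin. Parked on the left; turns anticlockwise seen from above, by 40 to 130 degrees, until latched over the tray.
- hook_arm (a point): Middle of the hook's straight arm, 55 mm from the axis, 175 mm above the bench: flat steel bar 10 mm wide, 6 mm high, straight from hub to 73 mm from the axis. Axes as drain_hook. Turning drags with 0.12 N m (2 N here). The latch stops it dead, at an angle that differs each time, within 45 degrees of pointing at the robot, and must be felt: the pin bears 40 N, some 20 N pushed here.
- hook_seat (a point): Middle of the groove floor near the arm's end, 85 mm from the axis, 172 mm above the bench. Axes as drain_hook. Floor 13 mm long along the arm, 10 mm wide, steel 6 mm thick; the inner side slopes up 6 mm to the arm, the outer side 12 mm to the hook's tip, 101 mm from the axis (184 mm above the bench): the mouth is about 28 mm long.
- latch_pin (a joint): Spring latch pin (6 mm steel, black pull knob below) upright in the aluminium collar under the flange. 0 = sprung up into the flange's only notch, hook held (it then rocks freely by 3 to 4 degrees); about 0.007 = pressed down by the flange, hook not latched.
- bail_grip (a point): On the loose basket, midway between the two upright legs of its bail, 78 mm above the foot. Grasp the legs here from outside: 39.5 mm over their outsides, upright and flat from 55 to 99 mm above the foot, 10 mm wide. Basket axes: y from leg to leg, x square to the bail, z up. When it hangs, the hook's arm passes through the bail along x (either way round).
- bail_peak (a point): Underside of the bail's crown at its peak, 105 mm above the foot, 27 mm above bail_grip; steel band 2.5 mm thick, 10 mm wide along x, slightly roof-shaped. 34 mm clear between the legs, 68 mm clear between crown and cup. Hung, it rests about 1 mm above hook_seat.
- basket: Round brass wire basket of small watch wheels: cup 52 mm across, 36 mm high, with a flat steel bail, 107 mm high in all, 60 to 130 g. Origin: middle of its foot. At first it stands upright on the bench, right of the tray.
- drip_tray: White enamel drip tray with a blue rim, 140 mm along x, 200 mm along y, 14 mm high, loose on the bench on the robot's side of the stand. Origin: middle of its underside. The latched hook's seat lies over it, up to 60 mm to either side of its middle along y. Stays where it is.
- loupe: Black eye loupe, 35 mm across, 34 mm high, bystander. Origin under its middle.
- parts_tin: Round aluminium tin, 50 mm across, 21 mm high, bystander. Origin under its middle.
- case_ring: Steel case ring, 43 mm across, 14 mm high, bystander. Origin under its middle.
- marker: Grey and blue marker pen, 134 mm long, bystander. Origin under its middle.
Things that resemble listed ones, but are neither listed nor needed, are in the scene too. There is more than one size of the basket; the one meant has the size given above.

How it is judged:
On the way, in this order (a step that is already met when the one before it is completed fails the run):
1. the hook has been turned until the latch pin has sprung up into its notch (value of joint latch_pin below 0.003 m), for 0.2 s.
2. the basket hangs on the hook (distance between bail_peak and hook_seat below 0.014 m and contact force between basket and drain_hook above 0.2 N), for 0.2 s.
At the end, for the whole second after the job is handed in: The latch pin is up in its notch (above 4 of its 7 mm), the bail's crown rests in the hook's groove (peak within 14 mm of hook_seat), the basket hangs upright (within 17 degrees), over the tray (middles within 80 mm), released and still (under 50 mm/s) (value of joint latch_pin below 0.003 m and distance between bail_peak and hook_seat below 0.014 m and angle between basket's own z axis and vertical below 0.3 rad and horizontal distance between basket and drip_tray below 0.08 m and linear speed of basket below 0.05 m/s); the robot touches nothing.
It fails at once if the latch pin is overloaded: more than 40 N between pin and hook (some 20 N pushed at the middle of the arm) (contact force between latch_pin_c0 and drain_hook above 40 N).
It fails at once if the basket is knocked or pressed against the hook with more than 12 N (contact force between basket and drain_hook above 12 N).
It fails at once if the basket is tipped more than about 30 degrees (angle between basket's own z axis and vertical above 0.55 rad).
It fails at once if the tray or another thing on the bench is pushed more than 15 mm (distance of any of drip_tray, loupe, parts_tin, case_ring, marker from where it was at the start of the episode above 0.015 m).
It also fails if it takes over 72 s, if anything falls off the work surface, if the arm or the gripper's body presses on something with over 40 N, if the wrist force passes 120 N, or if a joint passes its speed limit or range.

## Working session

There is one attempt and no reset: what is moved stays moved. The work goes in short steps, Python scripts to look and compute and a tool call to move; the robot and the scene stay as the last step left them, time stands still between calls to the robot, and variables do not carry over. Pictures are saved under pics/ and viewed, and the job is handed in when it is done.

Besides the shell and the picture viewer there is one more tool, called after "Request:" in YAML: its name, and indented under it one key for each argument. jog_arm: Moves the arm, as the interface text tells. Its arguments: {"type":"object","properties":{"motion":{"type":"array","items":{"type":"array"}},"force":{"type":"number"}},"required":["motion"]}

```bash
mkdir -p pics; cat > h.py <<'E'
import numpy as np, cv2
from bench import r
from scipy.spatial.transform import Rotation as R
def grab(n):
    f=r.grab_frame(n); return f
def rot(f):
    o=np.array(f["orientation"]); return R.from_rotvec(o).as_matrix() if o.size==3 else o
def cloud(f):
    z=f["range_z"]; v,u=np.mgrid[0:z.shape[0],0:z.shape[1]]
    p=np.stack([(u-f["cx"])/f["fx"]*z,(v-f["cy"])/f["fy"]*z,z],-1)
    return p@rot(f).T+np.array(f["xyz"])
def save(f,n,crop=None,s=1):
    im=f["image"][...,::-1]
    if crop: u0,v0,u1,v1=crop; im=im[v0:v1,u0:u1]
    cv2.imwrite("pics/"+n,cv2.resize(im,None,fx=s,fy=s,interpolation=cv2.INTER_CUBIC))
E
python3 - <<'E'
from h import *
for n in("scene","top"):
    f=grab(n); save(f,n+"0.png",s=1.5); print(n,f["xyz"],f["orientation"],f["fx"],f["cx"],f["cy"]); np.savez(n+"0.npz",**f)
print(r.get_obs(), r.tip_extent)
E
```

```text
scene [-0.24195861 -0.91351406  0.72939435] [-1.95014     0.72739031 -0.4281411 ] 467.032205718569 261.807608650009 186.87115093721698
top [ 0.43705788 -0.01981085  1.09356129] [-2.20720661  2.18658375 -0.12922122] 381.69639447534735 252.03284341339335 191.31985809342945
{'clock': 0.1, 'joints': array([-1.42612418,  0.47773471,  0.02232693,  1.55635906, -0.0114574 ,
        1.10931751, -0.08309288]), 'qvel': array([-1.49345972e-03, -1.73824592e-03,  1.48651847e-03, -2.90621566e-03,
       -1.88947902e-05, -4.34908367e-04, -1.53864741e-03]), 'tau': array([ 3.86523083e-03, -5.97758353e+01,  1.61321584e+00, -2.81954241e+01,
        1.27581359e-02,  5.03261734e-03,  1.19579909e-05]), 'tcp_pos': array([0.16869326, 0.65305095, 0.24940831]), 'orientation': array([-1.56336837,  0.19847642, -0.19838384]), 'contact_force': array([ 0.07155139, -0.14077698,  0.3126693 ]), 'moment': array([-0.01802084,  0.04565953,  0.05106203]), 'grip_width': 0.08523344860600525} 0.019
```

View pics/scene0.png

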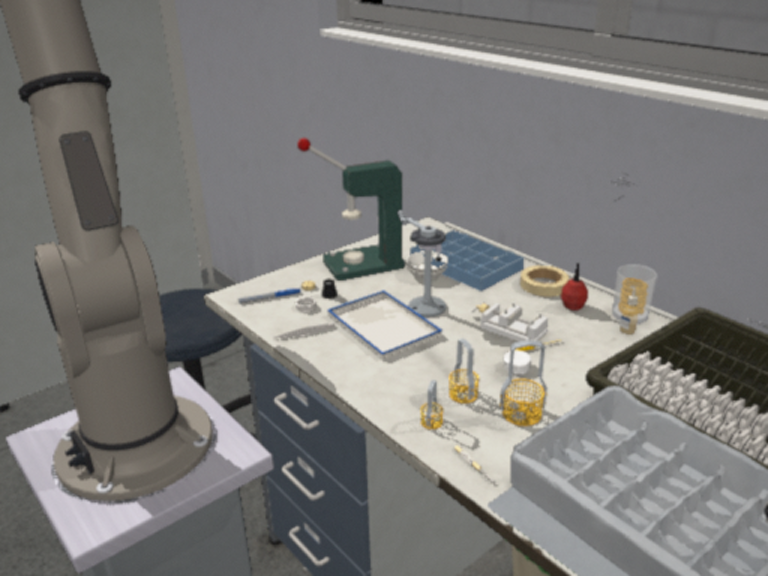

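View pics/top0.png

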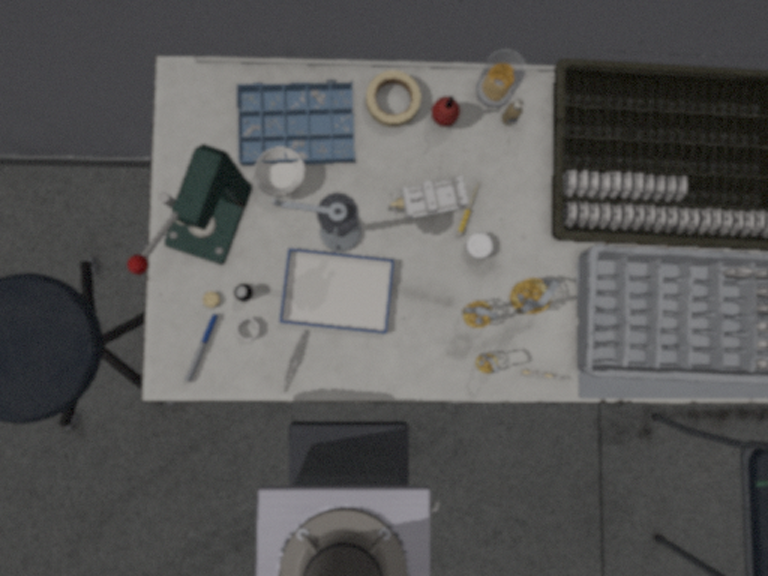

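The scene view shows three baskets: small (431,412), medium (463,375) and large (524,390), in 1.5x pixels. The hook stand is at (428,270), with its arm pointing left and away. I'll measure all of these next.

```bash
python3 - <<'E'
from h import *
class D(dict): pass
for n in("scene","top"):
    f=dict(np.load(n+"0.npz")); P=cloud(f); im=f["image"]
    hsv=cv2.cvtColor(im,cv2.COLOR_RGB2HSV)
    m=((hsv[...,0]>12)&(hsv[...,0]<28)&(hsv[...,1]>130)&(hsv[...,2]>90)).astype(np.uint8)
    m=cv2.morphologyEx(m,cv2.MORPH_CLOSE,np.ones((5,5)))
    k,l,st,c=cv2.connectedComponentsWithStats(m)
    for i in range(1,k):
        if st[i,4]<60: continue
        q=P[(l==i)&(f["range_z"]>0)]
        q=q[(q[:,2]>0.003)&(q[:,2]<.15)]
        if len(q)<10: continue
        print(n,c[i].round(),st[i,4],"x",np.percentile(q[:,0],[2,98]).round(3),"y",np.percentile(q[:,1],[2,98]).round(3),"z",np.percentile(q[:,2],[2,98]).round(3))
    # blue rim
    m=((hsv[...,0]>100)&(hsv[...,0]<125)&(hsv[...,1]>90)).astype(np.uint8)
    k,l,st,c=cv2.connectedComponentsWithStats(m)
    for i in range(1,k):
        if st[i,4]<60: continue
        q=P[(l==i)]
        print(n,"blue",c[i].round(),"x",np.percentile(q[:,0],[1,99]).round(3),"y",np.percentile(q[:,1],[1,99]).round(3),"z",np.percentile(q[:,2],[2,98]).round(3))
    # hook heights
    m=(P[...,2]>.15)&(P[...,2]<.21)&(abs(P[...,0]-.6)<.25)&(abs(P[...,1]-0.05)<.2)&(f["range_z"]>0)
    q=P[m];print(n,"hook",len(q),q.min(0),q.max(0))
    np.save(n+"_hook.npy",q)
f=dict(np.load("scene0.npz")); save(f,"c1.png",(250,130,380,300),4.4*.8)
save(f,"c2.png",(270,220,380,295),6)
f=dict(np.load("top0.npz")); save(f,"c3.png",(170,110,270,220),5)
E
```

```text
scene [308. 262.] 149 x [0.452 0.486] y [-0.274 -0.233] z [0.003 0.035]
scene [349. 273.] 352 x [0.478 0.537] y [-0.38  -0.326] z [0.003 0.047]
scene [288. 281.] 101 x [0.366 0.394] y [-0.284 -0.261] z [0.003 0.025]
scene hook 687 [ 0.59628623 -0.02664369  0.15000579] [0.71439331 0.24649641 0.20990001]
top [335.  49.] 138 x [0.908 0.942] y [-0.304 -0.262] z [0.023 0.077]
top [351. 192.] 91 x [0.514 0.539] y [-0.363 -0.314] z [0.003 0.051]
top hook 933 [ 0.59562831 -0.02005161  0.1501367 ] [0.71151379 0.22079557 0.20999749]
```

View pics/c1.png

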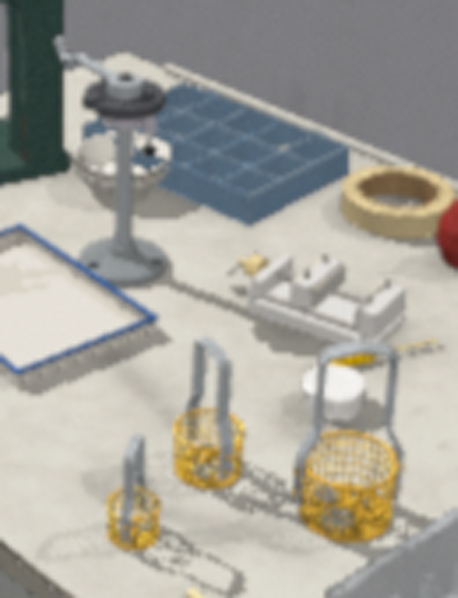

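View pics/c2.png

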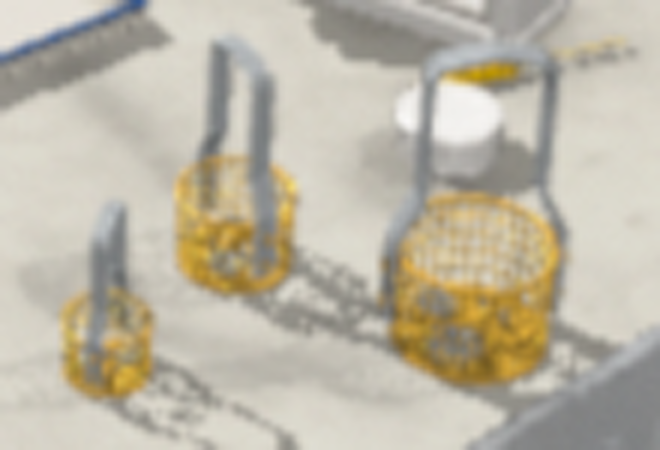

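View pics/c3.png

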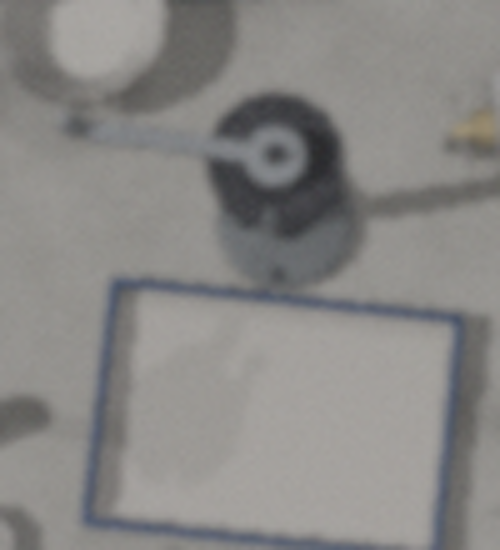

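```bash
python3 - <<'E'
from h import *
f=dict(np.load("top0.npz")); save(f,"c4.png",(295,170,395,265),6)
P=cloud(f)
# height map dump: points above bench in the basket area
for n in("scene","top"):
    f=dict(np.load(n+"0.npz"));P=cloud(f);z=f["range_z"]
    for nm,(x0,x1,y0,y1) in dict(small=(.33,.43,-.33,-.25),med=(.43,.52,-.31,-.22),large=(.45,.56,-.42,-.31)).items():
        m=(z>0)&(P[...,0]>x0)&(P[...,0]<x1)&(P[...,1]>y0)&(P[...,1]<y1)&(P[...,2]>.004)
        q=P[m]
        print(n,nm,len(q),"zmax",np.percentile(q[:,2],[99,100]).round(3))
        for a,b in((0.004,.045),(.05,.08),(.08,.1),(.1,.16)):
            s=q[(q[:,2]>a)&(q[:,2]<b)]
            if len(s): print("  ",a,b,len(s),s.min(0).round(3),s.max(0).round(3),s.mean(0).round(3))
E
```

```text
scene small 218 zmax [0.078 0.079]
   0.004 0.045 144 [ 0.366 -0.285  0.004] [ 0.404 -0.25   0.045] [ 0.383 -0.269  0.022]
   0.05 0.08 64 [ 0.37  -0.278  0.05 ] [ 0.399 -0.256  0.079] [ 0.382 -0.268  0.066]
scene med 443 zmax [0.106 0.107]
   0.004 0.045 275 [ 0.449 -0.278  0.004] [ 0.503 -0.221  0.045] [ 0.474 -0.25   0.022]
   0.05 0.08 78 [ 0.465 -0.271  0.05 ] [ 0.488 -0.226  0.08 ] [ 0.476 -0.249  0.065]
   0.08 0.1 41 [ 0.465 -0.269  0.08 ] [ 0.485 -0.229  0.1  ] [ 0.474 -0.253  0.09 ]
   0.1 0.16 36 [ 0.466 -0.268  0.101] [ 0.485 -0.231  0.107] [ 0.475 -0.251  0.104]
scene large 727 zmax [0.139 0.142]
   0.004 0.045 434 [ 0.476 -0.382  0.004] [ 0.546 -0.315  0.045] [ 0.51  -0.35   0.022]
   0.05 0.08 56 [ 0.479 -0.374  0.05 ] [ 0.537 -0.324  0.08 ] [ 0.501 -0.343  0.065]
   0.08 0.1 39 [ 0.486 -0.369  0.081] [ 0.536 -0.327  0.1  ] [ 0.511 -0.35   0.091]
   0.1 0.16 137 [ 0.486 -0.369  0.1  ] [ 0.534 -0.327  0.142] [ 0.509 -0.348  0.128]
top small 137 zmax [0.08  0.081]
   0.004 0.045 100 [ 0.333 -0.329  0.004] [ 0.418 -0.25   0.041] [ 0.382 -0.271  0.014]
   0.05 0.08 35 [ 0.
[... 191 characters left out ...]
 173 [ 0.432 -0.307  0.004] [ 0.518 -0.22   0.043] [ 0.474 -0.247  0.017]
   0.05 0.08 17 [ 0.465 -0.263  0.051] [ 0.486 -0.224  0.079] [ 0.478 -0.235  0.062]
   0.08 0.1 7 [ 0.467 -0.266  0.083] [ 0.485 -0.227  0.099] [ 0.478 -0.238  0.09 ]
   0.1 0.16 57 [ 0.466 -0.263  0.1  ] [ 0.484 -0.228  0.11 ] [ 0.476 -0.245  0.106]
top large 547 zmax [0.142 0.146]
   0.004 0.045 292 [ 0.461 -0.418  0.004] [ 0.56  -0.313  0.045] [ 0.513 -0.346  0.014]
   0.05 0.08 46 [ 0.479 -0.364  0.05 ] [ 0.54  -0.312  0.079] [ 0.501 -0.334  0.063]
   0.08 0.1 17 [ 0.488 -0.363  0.081] [ 0.534 -0.325  0.1  ] [ 0.509 -0.343  0.091]
   0.1 0.16 129 [ 0.486 -0.365  0.1  ] [ 0.535 -0.325  0.146] [ 0.508 -0.343  0.133]
```

View pics/c4.png

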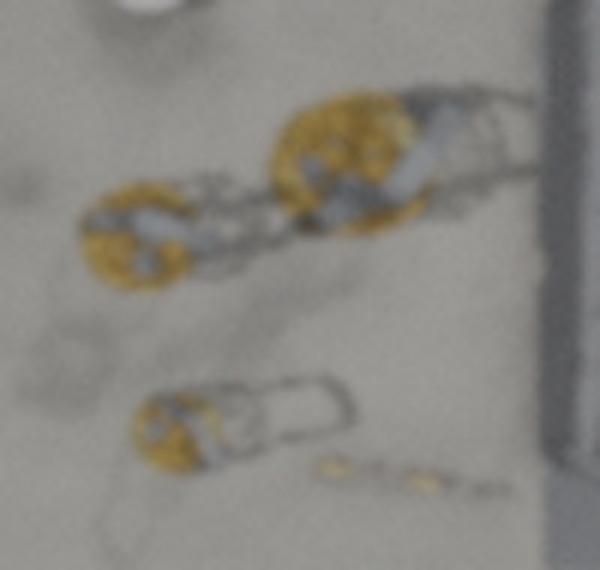

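The measured peak heights are 0.079 m for the small basket, 0.107 m for the medium and 0.142 m for the large. I choose the medium one, at scene pixel (309,250) and top pixel (318,209), because it matches the 107 mm height and 52 mm cup. Next I'll get its bail direction and the hook's axis and arm.

```bash
python3 - <<'E'
from h import *
from scipy.optimize import least_squares
for n in("scene","top"):
    f=dict(np.load(n+"0.npz"));P=cloud(f);z=f["range_z"]
    m=(z>0)&(P[...,0]>.43)&(P[...,0]<.52)&(P[...,1]>-.31)&(P[...,1]<-.22)&(P[...,2]>(.1 if n=="top" else .055))
    q=P[m][:,:2]; c=q.mean(0); w,V=np.linalg.eigh(np.cov((q-c).T)); t=(q-c)@V[:,1]
    v=V[:,1]; print(n,"bail",c, "mid",c+v*(t.min()+t.max())/2, "dir deg",np.degrees(np.arctan2(v[1],v[0]))%180, np.ptp(t),w)
    h=(z>0)&(P[...,2]>.15)&(P[...,2]<.2)&(abs(P[...,0]-.64)<.06)&(P[...,1]>-.05)&(P[...,1]<.18)
    q=P[h]
    fl=q[(q[:,2]>.155)&(q[:,2]<.171)&(q[:,1]<.06)]
    print("flange",len(fl),fl[:,:2].min(0),fl[:,:2].max(0), (fl[:,:2].min(0)+fl[:,:2].max(0))/2)
    hub=q[(q[:,2]>.1795)&(q[:,1]<.045)]; print("hub",len(hub),hub[:,:2].min(0),hub[:,:2].max(0),hub.mean(0))
    a=q[(q[:,1]>.05)&(q[:,2]>.165)]
    b=np.polyfit(a[:,1],a[:,0],1); print("arm",len(a),a.min(0),a.max(0),a.mean(0),b)
    t=[ (round(y,3),np.round(a[(abs(a[:,1]-y)<.005)].mean(0),4)) for y in np.arange(.05,.13,.01) if (abs(a[:,1]-y)<.005).any()]
    print(t)
    # tray: low white area + blue
    hsv=cv2.cvtColor(f["image"],cv2.COLOR_RGB2HSV)
    bm=(hsv[...,0]>95)&(hsv[...,0]<130)&(hsv[...,1]>70)&(P[...,0]<.62)&(P[...,0]>.35)&(P[...,1]>-.15)&(P[...,1]<.2)&(P[...,2]>.006)&(P[...,2]<.025)
    q=P[bm][:,:2].astype(np.float32)
    print("tray",cv2.minAreaRect(q) if len(q)>10 else None)
E
```

```text
scene bail [ 0.47517366 -0.2504804 ] mid [ 0.47582668 -0.24847863] dir deg 71.93245990586804 0.045155800975838795 [9.79350837e-06 2.85287955e-04]
flange 193 [ 0.59864446 -0.02664369] [0.66972188 0.045722  ] [0.63418317 0.00953915]
hub 11 [0.61942268 0.00514135] [0.64047124 0.01818327] [0.63068809 0.01206286 0.18147024]
arm 55 [0.63635373 0.05204165 0.16500636] [0.69800618 0.17961936 0.19949543] [0.6482133  0.096264   0.17546733] [0.4342037  0.60641512]
[(np.float64(0.05), array([0.6382, 0.0525, 0.1771])), (np.float64(0.06), array([0.6396, 0.0602, 0.1763])), (np.float64(0.07), array([0.6399, 0.0691, 0.1755])), (np.float64(0.08), array([0.6418, 0.0792, 0.1751])), (np.float64(0.09), array([0.6421, 0.0889, 0.1695])), (np.float64(0.1), array([0.6455, 0.1014, 0.1706])), (np.float64(0.11), array([0.6469, 0.1104, 0.1778])), (np.float64(0.12), array([0.6574, 0.1181, 0.1782]))]
tray ((0.5218029618263245, 0.015172436833381653), (0.20501691102981567, 0.15321506559848785), 85.83683776855469)
top bail [ 0.47592661 -0.24492966] mid [ 0.47562699 -0.24581467] dir deg 71.29647112955035 0.03786979357438356 [8.67078669e-06 1.28552409e-04]
flange 445 [ 0.59862621 -0.02005161] [0.66826671 0.04625927] [0.63344646 0.01310383]
hub 105 [ 6.20640257e-01 -6.18461063e-04] [0.64788793 0.04057574] [0.63321733 0.0154708  0.18172592]
arm 128 [0.63491158 0.05022543 0.1682784 ] [0.65278832 0.11759594 0.1857758 ] [0.6434975  0.0846877  0.17751253] [0.13610463 0.63197111]
[(np.float64(0.05), array([0.6388, 0.052 , 0.1785])), (np.float64(0.06), array([0.6403, 0.0604, 0.1788])), (np.float64(0.07), array([0.6415, 0.0708, 0.1779])), (np.float64(0.08), array([0.643 , 0.0803, 0.1785])), (np.float64(0.09), array([0.6443, 0.0907, 0.1752])), (np.float64(0.1), array([0.6458, 0.101 , 0.172 ])), (np.float64(0.11), array([0.6471, 0.1107, 0.18  ])), (np.float64(0.12), array([0.6469, 0.1173, 0.1834]))]
tray None
```

```bash
python3 - <<'E'
from h import *
o=r.get_obs(); M=R.from_rotvec(o["orientation"]).as_matrix(); print("tool axes cols\n",M.round(3))
for n in("scene","top"):
    f=dict(np.load(n+"0.npz"));P=cloud(f);z=f["range_z"]
    for nm,(x0,x1,y0,y1) in dict(press=(.5,.85,.2,.45),bowl=(.655,.8,.05,.19),leftfront=(.4,.6,.12,.4),mid=(.35,.58,-.2,.12)).items():
        m=(z>0)&(P[...,0]>x0)&(P[...,0]<x1)&(P[...,1]>y0)&(P[...,1]<y1)&(P[...,2]>.03)
        q=P[m]
        if len(q)<3: print(n,nm,len(q));continue
        print(n,nm,len(q),q.min(0).round(3),q.max(0).round(3),np.percentile(q[:,2],[50,95]).round(3))
E
```

```text
tool axes cols
 [[ 0.968 -0.     0.25 ]
 [-0.25  -0.002  0.968]
 [ 0.    -1.    -0.002]]
scene press 865 [0.512 0.2   0.03 ] [0.784 0.289 0.326] [0.224 0.311]
scene bowl 735 [0.656 0.053 0.03 ] [0.786 0.19  0.255] [0.129 0.24 ]
scene leftfront 185 [0.502 0.179 0.03 ] [0.6   0.281 0.326] [0.288 0.322]
scene mid 0
top press 1639 [0.505 0.2   0.03 ] [0.849 0.294 0.33 ] [0.255 0.324]
top bowl 666 [0.674 0.052 0.03 ] [0.799 0.19  0.257] [0.075 0.248]
top leftfront 365 [0.502 0.183 0.03 ] [0.6   0.289 0.33 ] [0.301 0.328]
top mid 0
```

```bash
python3 - <<'E'
from h import *
for n in("scene","top"):
    f=dict(np.load(n+"0.npz"));P=cloud(f);z=f["range_z"]
    m=(z>0)&(P[...,0]>.655)&(P[...,0]<.76)&(P[...,1]>.03)&(P[...,1]<.16)&(P[...,2]>.02)
    q=P[m]
    for zz in np.arange(.02,.26,.02):
        s=q[(q[:,2]>=zz)&(q[:,2]<zz+.02)]
        if len(s): print(n,round(zz,2),len(s),s[:,:2].min(0).round(3),s[:,:2].max(0).round(3))
E
```

```text
scene 0.02 102 [0.692 0.068] [0.76 0.16]
scene 0.16 1 [0.657 0.118] [0.657 0.118]
top 0.02 258 [0.692 0.082] [0.76 0.16]
top 0.16 10 [0.656 0.032] [0.664 0.039]
```

Request:
jog_arm:
  motion:
    - [0, [0.0257, -0.005, -0.0291], [0, 0, 0]]
    - [0, [0.0257, -0.005, -0.0291], [0, 0, 0]]
    - [0, [0.0257, -0.005, -0.0291], [0, 0, 0]]
    - [0, [0.0257, -0.005, -0.0291], [0, 0, 0]]
    - [0, [0.0257, -0.005, -0.0291], [0, 0, 0]]
    - [0, [0.0257, -0.005, -0.0291], [0, 0, 0]]
    - [0, [0.0257, -0.005, -0.0291], [0, 0, 0]]
    - [0, [0.0257, -0.005, -0.0291], [0, 0, 0]]
    - [0, [0.0257, -0.005, -0.0291], [0, 0, 0]]
    - [0, [0.0257, -0.005, -0.0291], [0, 0, 0]]
  force: 60

```text
clock: 0.93
tcp_pos: [0.3452, 0.3055, 0.3003]
orientation: [-1.562, 0.199, -0.198]
contact_force: [1.4, 0.2, 0.3]
grip_width: 0.0002
```

Request:
jog_arm:
  motion:
    - [0, [0.0257, 0, -0.0291], [0, 0, 0]]
    - [0, [0.0257, 0, -0.0291], [0, 0, 0]]
    - [0, [0.0257, 0, -0.0291], [0, 0, 0]]
    - [0, [0.0257, 0, -0.0291], [0, 0, 0]]
    - [0, [0.0257, 0, -0.0291], [0, 0, 0]]
    - [0, [0.0257, 0, -0.0291], [0, 0, 0]]
    - [0, [0, 0, 0], [0, 7, 0]]
    - [0, [0, 0, 0], [0, 7, 0]]
    - [0, [0, 0, 0], [0, 7, 0]]
    - [0, [0, 0, 0], [0, 7, 0]]

```text
clock: 1.77
tcp_pos: [0.4503, 0.0995, 0.3]
orientation: [-1.491, 0.586, -0.585]
contact_force: [0.0, 0.4, 0.7]
grip_width: -0.0002
```

Request:
jog_arm:
  motion:
    - [0, [0, 0, 0], [0, 7, 0]]
    - [0, [0, 0, 0], [0, 7, 0]]
    - [0, [0, 0, 0], [0, 7, 0]]
    - [0, [0, 0, 0], [0, 7, 0]]
    - [0, [0, 0, 0], [0, 7, 0]]
    - [0, [0, 0, 0], [0, 7, 0]]
    - [0, [0, 0, 0], [0, 7, 0]]
    - [0, [0, 0, 0], [0, 6.5, 0]]

```text
clock: 2.43
tcp_pos: [0.4502, 0.0998, 0.3]
orientation: [-1.137, 1.316, -1.315]
contact_force: [0.5, 0.0, 1.0]
grip_width: 0.0002
```

```bash
cat >> h.py <<'E'
def st(t=None,yaw=None):
    o=r.get_obs(); M=R.from_rotvec(o["orientation"]).as_matrix(); p=np.array(o["tcp_pos"])
    yz=np.degrees(np.arctan2(M[1,2],M[0,2]))
    print("t",round(o["clock"],2),"p",p.round(4),"zyaw",yz.round(2),"tilt",M[:,1].round(3),"F",np.round(o["contact_force"],2),"Mo",np.round(o["moment"],2),"w",round(o["grip_width"],4),"j",np.round(o["joints"],2))
    if t is not None: print("shift tool",(M.T@(np.array(t)-p)).round(4))
    if yaw is not None: print("turn y",-(((yaw-yz)+180)%360-180))
    return o
E
python3 -c "
from h import *
st([.68,.07,.3],-8)"
```

```text
t 2.43 p [0.4502 0.0998 0.3   ] zyaw -8.34 tilt [-0.001 -0.    -1.   ] F [0.49 0.03 1.01] Mo [ 0.01 -0.02 -0.01] w 0.0002 j [-0.81  0.06  0.48  2.01 -0.03  1.09 -0.46]
shift tool [-3.800e-03 -1.000e-04  2.317e-01]
turn y -0.3353257434456225
```

Request:
jog_arm:
  motion:
    - [0, [-0.0005, 0, 0.0331], [0, 0, 0]]
    - [0, [-0.0005, 0, 0.0331], [0, 0, 0]]
    - [0, [-0.0005, 0, 0.0331], [0, 0, 0]]
    - [0, [-0.0005, 0, 0.0331], [0, 0, 0]]
    - [0, [-0.0005, 0, 0.0331], [0, 0, 0]]
    - [0, [-0.0005, 0, 0.0331], [0, 0, 0]]
    - [0, [-0.0005, 0, 0.0331], [0, 0, 0]]
    - [0, [0, 0.03, 0], [0, 0, 0]]
    - [0, [0, 0.025, 0], [0, 0, 0]]

```text
clock: 3.18
tcp_pos: [0.6825, 0.0703, 0.2444]
orientation: [-1.138, 1.31, -1.313]
contact_force: [-0.2, 1.4, -0.9]
grip_width: -0.0003
```

```bash
python3 -c "
from h import *
st([.68,.07,.187],-8)
f=grab('scene'); save(f,'s1.png',(240,100,370,230),5)
f=grab('top'); save(f,'t1.png',(160,100,260,200),5)"
```

```text
t 3.18 p [0.6825 0.0703 0.2444] zyaw -8.04 tilt [ 0.002 -0.001 -1.   ] F [-0.16  1.45 -0.88] Mo [ 0.03  0.02 -0.03] w -0.0003 j [-0.54  0.54  0.51  1.56 -0.28  1.11 -0.1 ]
shift tool [ 0.0007  0.0574 -0.0026]
turn y -0.043460454650755764
```

View pics/s1.png

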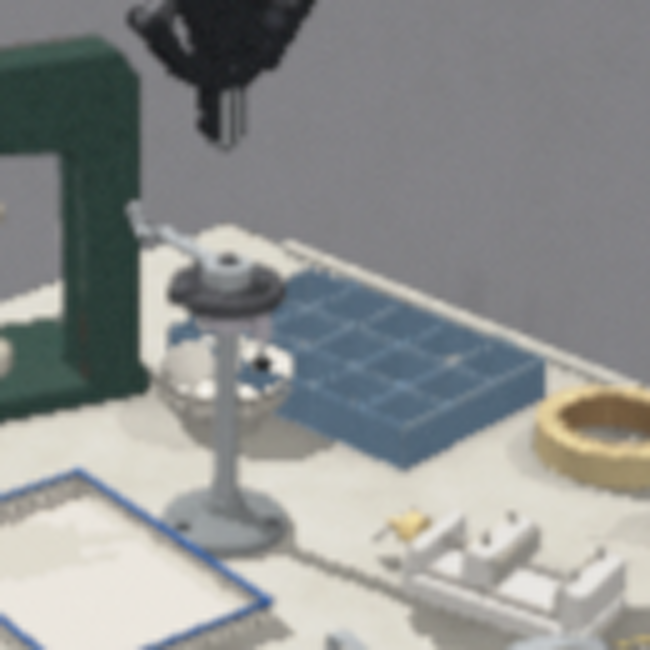

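View pics/t1.png

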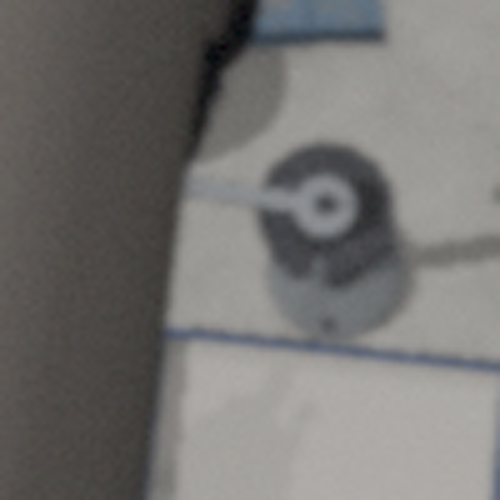

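The scene crop shows the shut gripper above and behind the hook arm, with a black knob dot at about scene px (293,173). The top crop shows the arm still parked. I'll descend behind it.

Request:
jog_arm:
  motion:
    - [0, [0.0007, 0.02, -0.002], [0, 0, 0]]
    - [0, [0, 0.02, 0], [0, 0, 0]]
    - [0, [0, 0.016, 0], [0, 0, 0]]
    - [0, [0, 0, 0], [0, 0, 0]]

```text
clock: 3.62
tcp_pos: [0.6765, 0.0712, 0.1872]
orientation: [-1.144, 1.314, -1.309]
contact_force: [-1.2, 0.6, -1.3]
grip_width: 0.0002
```

```bash
python3 -c "
from h import *
st([.68,.07,.187],-8)"
```

```text
t 3.62 p [0.6765 0.0712 0.1872] zyaw -7.95 tilt [-0.005 -0.    -1.   ] F [-1.23  0.59 -1.27] Mo [0.01 0.07 0.05] w 0.0002 j [-0.53  0.59  0.49  1.62 -0.31  1.02 -0.08]
shift tool [0.0007 0.0002 0.0037]
turn y 0.049433920953532606
```

Request:
jog_arm:
  motion:
    - [0, [0.004, 0, -0.006], [0, 0, 0]]
    - [0, [0.004, 0, -0.006], [0, 0, 0]]
    - [0, [0.004, 0, -0.006], [0, 0, 0]]
    - [0, [0, 0, 0], [0, 0, 0]]

```text
clock: 3.95
tcp_pos: [0.658, 0.0599, 0.1909]
orientation: [-1.138, 1.312, -1.313]
contact_force: [0.9, -0.0, 0.2]
grip_width: -0.0004
```

Request:
jog_arm:
  motion:
    - [0, [0, 0, -0.003], [0, 0, 0]]
    - [0, [0, 0, -0.003], [0, 0, 0]]
    - [0, [0, 0, -0.003], [0, 0, 0]]
    - [0, [0, 0, 0], [0, 0, 0]]

```text
clock: 4.28
tcp_pos: [0.6508, 0.0629, 0.1905]
orientation: [-1.138, 1.309, -1.312]
contact_force: [2.5, -0.7, 6.2]
grip_width: 0.0001
```

```bash
python3 -c "
from h import *
st()
f=grab('scene'); save(f,'s2.png',(240,100,370,230),5)"
```

```text
t 4.28 p [0.6508 0.0629 0.1905] zyaw -7.96 tilt [ 0.003  0.    -1.   ] F [ 2.45 -0.7   6.19] Mo [-0.14 -0.45  0.03] w 0.0001 j [-0.54  0.54  0.49  1.69 -0.3   0.98 -0.08]
```

View pics/s2.png

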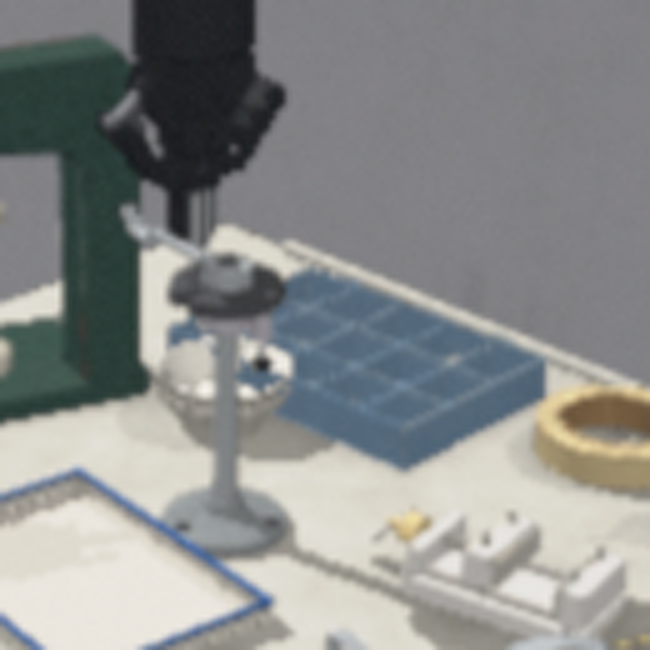

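Request:
jog_arm:
  motion:
    - [0, [0, 0, 0.008], [0, 0, 0]]
    - [0, [-0.003, 0.006, 0], [0, 0, 0]]
    - [0, [0, 0.006, 0], [0, 0, 0]]
    - [0, [0, 0, 0], [0, 0, 0]]

```text
clock: 4.67
tcp_pos: [0.665, 0.0598, 0.1884]
orientation: [-1.126, 1.302, -1.321]
contact_force: [-8.0, -8.4, 53.5]
grip_width: -0.0001
```

```bash
python3 -c "
from h import *
st()"
```

```text
t 4.67 p [0.665  0.0598 0.1884] zyaw -8.23 tilt [ 0.016 -0.001 -1.   ] F [-8.01 -8.41 53.52] Mo [-1.54  1.92 -0.15] w -0.0001 j [-0.53  0.56  0.49  1.67 -0.3   0.98 -0.07]
```

Request:
jog_arm:
  motion:
    - [0, [0, 0, -0.003], [0, 0, 0]]
    - [0, [0, 0, -0.003], [0, 0, 0]]
    - [0, [0, 0, -0.003], [0, 0, 0]]
    - [0, [0, 0, 0], [0, 0, 0]]

```text
clock: 5.0
tcp_pos: [0.6577, 0.0622, 0.1886]
orientation: [-1.122, 1.298, -1.322]
contact_force: [-1.1, -6.4, 51.5]
grip_width: 0.0002
```

```bash
python3 -c "
from h import *
st()"
```

```text
t 5.0 p [0.6577 0.0622 0.1886] zyaw -8.16 tilt [ 0.021  0.    -1.   ] F [-1.12 -6.37 51.54] Mo [-1.47  0.61 -0.02] w 0.0002 j [-0.54  0.54  0.49  1.69 -0.3   0.96 -0.08]
```

Upward force is 53 N, so the fingertips have landed on something. I'll lift at once and look.

Request:
jog_arm:
  motion:
    - [0, [0, -0.01, 0], [0, 0, 0]]
    - [0, [0, -0.01, 0], [0, 0, 0]]

```text
clock: 5.17
tcp_pos: [0.6504, 0.0651, 0.1991]
orientation: [-1.137, 1.31, -1.313]
contact_force: [-0.1, 0.5, -0.6]
grip_width: -0.0001
```

```bash
python3 - <<'E'
from h import *
o=st()
f=grab('scene'); save(f,'s3.png',(255,110,335,180),8)
P=cloud(f);z=f["range_z"]
m=(z>0)&(P[...,0]>.58)&(P[...,0]<.72)&(P[...,1]>-.03)&(P[...,1]<.14)&(P[...,2]>.14)&(P[...,2]<.26)
hsv=cv2.cvtColor(f["image"],cv2.COLOR_RGB2HSV)
q=P[m];v=hsv[...,2][m]
for zz in np.arange(.15,.25,.006):
    s=q[(q[:,2]>=zz)&(q[:,2]<zz+.006)&(q[:,1]>.03)]
    if len(s): print(round(zz,3),len(s),s[:,:2].min(0).round(3),s[:,:2].max(0).round(3))
E
```

```text
t 5.17 p [0.6504 0.0651 0.1991] zyaw -8.04 tilt [ 0.003  0.    -1.   ] F [-0.08  0.49 -0.61] Mo [ 0.02  0.09 -0.04] w -0.0001 j [-0.55  0.53  0.5   1.69 -0.29  1.   -0.09]
0.162 17 [0.604 0.031] [0.644 0.099]
0.168 25 [0.632 0.039] [0.65  0.112]
0.174 40 [0.631 0.032] [0.657 0.116]
0.18 11 [0.64  0.051] [0.65  0.113]
0.186 18 [0.635 0.048] [0.663 0.069]
0.192 15 [0.636 0.051] [0.664 0.07 ]
0.198 23 [0.636 0.047] [0.664 0.068]
0.204 15 [0.638 0.05 ] [0.664 0.07 ]
0.21 21 [0.635 0.05 ] [0.663 0.071]
0.216 14 [0.637 0.048] [0.659 0.063]
0.222 30 [0.619 0.048] [0.686 0.084]
0.228 51 [0.613 0.046] [0.687 0.077]
0.234 40 [0.609 0.046] [0.694 0.078]
0.24 45 [0.605 0.044] [0.692 0.081]
0.246 56 [0.6   0.043] [0.698 0.082]
```

View pics/s3.png

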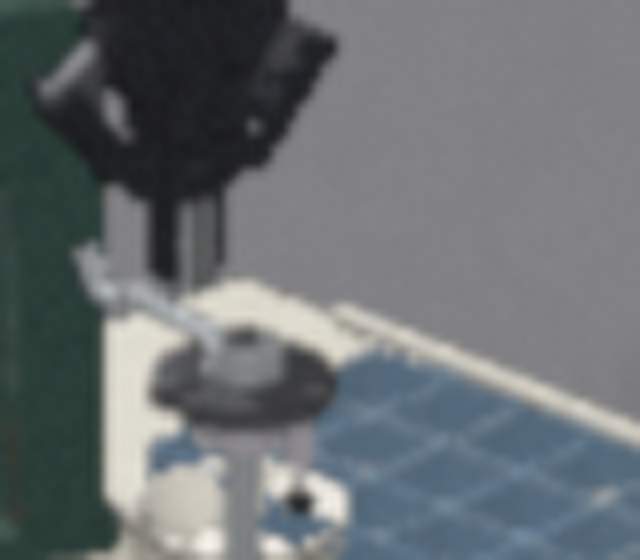

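```bash
python3 - <<'E'
from h import *
f=grab('scene'); save(f,'s4.png',(100,0,340,180),3.3)
f=grab('top'); save(f,'t4.png',(60,60,300,240),3.3)
E
```

```text
(no output)
```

View pics/s4.png

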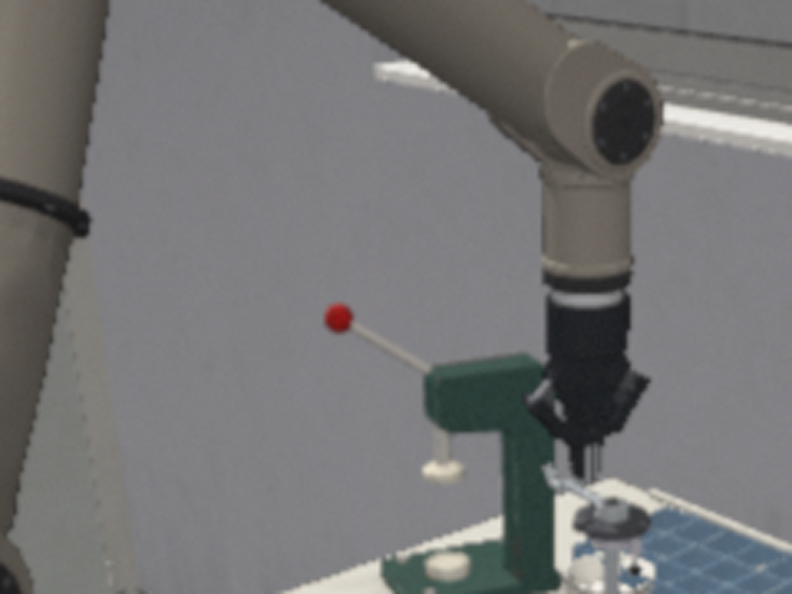

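View pics/t4.png

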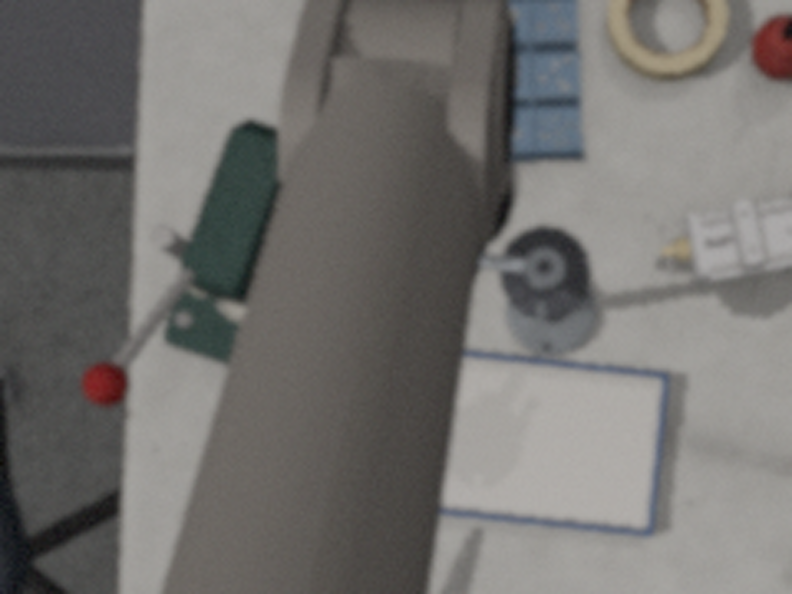

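```bash
python3 - <<'E'
from h import *
f=grab('scene'); P=cloud(f); z=f["range_z"]; g=f["image"].mean(2)
for v in range(132,152): print(v,[(int(g[v,u]),round(float(P[v,u,2]),3),round(float(P[v,u,0]),3),round(float(P[v,u,1]),3)) for u in (274,275,276,279,280,281)])
E
```

```text
132 [(33, 0.228, 0.633, 0.059), (33, 0.227, 0.637, 0.058), (32, 0.227, 0.639, 0.056), (36, 0.223, 0.653, 0.058), (33, 0.224, 0.654, 0.055), (35, 0.225, 0.654, 0.05)]
133 [(32, 0.226, 0.632, 0.057), (32, 0.224, 0.637, 0.058), (34, 0.224, 0.639, 0.056), (33, 0.224, 0.646, 0.05), (33, 0.222, 0.651, 0.052), (35, 0.219, 0.659, 0.055)]
134 [(31, 0.221, 0.635, 0.061), (34, 0.222, 0.634, 0.055), (34, 0.223, 0.635, 0.051), (34, 0.219, 0.649, 0.054), (35, 0.217, 0.654, 0.055), (34, 0.218, 0.656, 0.052)]
135 [(33, 0.217, 0.635, 0.061), (32, 0.219, 0.634, 0.055), (35, 0.218, 0.639, 0.056), (57, 0.215, 0.651, 0.056), (61, 0.216, 0.652, 0.052), (53, 0.211, 0.662, 0.059)]
136 [(32, 0.215, 0.633, 0.059), (32, 0.213, 0.64, 0.061), (51, 0.211, 0.646, 0.064), (75, 0.212, 0.649, 0.054), (83, 0.211, 0.655, 0.056), (70, 0.209, 0.661, 0.057)]
137 [(31, 0.211, 0.635, 0.06), (35, 0.212, 0.636, 0.057), (63, 0.212, 0.638, 0.055), (82, 0.209, 0.65, 0.055), (90, 0.21, 0.651, 0.051), (75, 0.207, 0.658, 0.054)]
138 [(31, 0.208, 0.636, 0.061), (38, 0.207, 0.639, 0.061), (67, 0.206, 0.642, 0.06), (81, 0.206, 0.649, 
[... 1553 characters left out ...]
8)]
148 [(161, 0.176, 0.634, 0.059), (169, 0.179, 0.632, 0.052), (163, 0.174, 0.642, 0.059), (185, -0.002, 0.931, 0.359), (205, -0.001, 0.932, 0.355), (213, -0.001, 0.935, 0.352)]
149 [(161, 0.169, 0.639, 0.065), (163, 0.174, 0.634, 0.054), (169, 0.176, 0.634, 0.05), (162, 0.176, 0.641, 0.044), (178, 0.177, 0.641, 0.04), (196, -0.002, 0.93, 0.346)]
150 [(197, -0.002, 0.903, 0.357), (177, -0.001, 0.904, 0.353), (163, 0.175, 0.631, 0.046), (172, 0.178, 0.632, 0.035), (178, 0.177, 0.636, 0.035), (185, 0.175, 0.641, 0.036)]
151 [(216, -0.003, 0.898, 0.352), (207, -0.004, 0.902, 0.351), (198, -0.002, 0.902, 0.345), (157, 0.174, 0.633, 0.036), (154, 0.177, 0.631, 0.029), (155, 0.181, 0.627, 0.02)]
```

Request:
jog_arm:
  motion:
    - [0, [0, 0, 0.015], [0, 0, 0]]
    - [0, [0, 0, 0.015], [0, 0, 0]]
    - [0, [0, 0.006, 0], [0, 0, 0]]
    - [0, [0, 0.006, 0], [0, 0, 0]]
    - [0, [0, 0, 0], [0, 0, 0]]

```text
clock: 5.78
tcp_pos: [0.6766, 0.062, 0.1819]
orientation: [-1.145, 1.315, -1.309]
contact_force: [-1.0, 0.6, -0.3]
grip_width: -0.0001
```

Request:
jog_arm:
  motion:
    - [0, [0, 0.003, 0], [0, 0, 0]]
    - [0, [0, 0.003, 0], [0, 0, 0]]
    - [0, [0, 0, 0], [0, 0, 0]]

```text
clock: 6.03
tcp_pos: [0.6782, 0.0618, 0.1784]
orientation: [-1.141, 1.312, -1.31]
contact_force: [0.1, 0.6, 0.1]
grip_width: 0.0005
```

```bash
python3 - <<'E'
from h import *
st()
f=grab('scene'); save(f,'s5.png',(255,110,335,180),8)
P=cloud(f);z=f["range_z"]
E
```

```text
t 6.03 p [0.6782 0.0618 0.1784] zyaw -7.97 tilt [-0.002 -0.    -1.   ] F [0.13 0.62 0.15] Mo [ 0.03 -0.06 -0.01] w 0.0005 j [-0.51  0.6   0.48  1.63 -0.32  1.   -0.06]
```

View pics/s5.png

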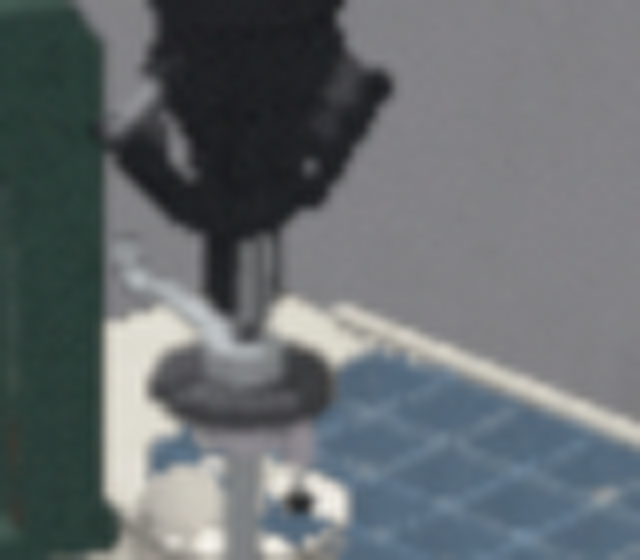

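```bash
cat >> h.py <<'E'
def arm(f,ax=(.634,.012)):
    P=cloud(f);z=f["range_z"]; d=P[...,:2]-np.array(ax); rr=np.hypot(d[...,0],d[...,1]); g=f["image"].mean(2)
    m=(z>0)&(P[...,2]>.164)&(P[...,2]<.187)&(rr>.036)&(rr<.106)&(g>90)
    q=d[m]; R_=rr[m]; a=np.degrees(np.arctan2(q[:,1],q[:,0]))%360
    for lo,hi in((.036,.06),(.06,.08),(.08,.106)):
        s=a[(R_>lo)&(R_<hi)]
        if len(s): print("arm r",lo,hi,len(s),"ang med",np.median(s).round(1),"p10-90",np.percentile(s,[10,90]).round(1))
E
python3 - <<'E'
from h import *
for n in("scene0","top0"): arm(dict(np.load(n+".npz")))
print("now"); arm(grab("scene")); arm(grab("top"))
E
```

```text
arm r 0.036 0.06 17 ang med 85.0 p10-90 [76.7 88.8]
arm r 0.06 0.08 12 ang med 83.8 p10-90 [82.2 85.1]
arm r 0.08 0.106 23 ang med 83.1 p10-90 [80.3 84.9]
arm r 0.036 0.06 43 ang med 82.9 p10-90 [77.9 87.6]
arm r 0.06 0.08 35 ang med 82.4 p10-90 [79.5 85.9]
arm r 0.08 0.106 50 ang med 82.6 p10-90 [80. 85.]
now
arm r 0.036 0.06 32 ang med 45.8 p10-90 [39.2 81. ]
arm r 0.06 0.08 22 ang med 49.5 p10-90 [37.1 77.2]
arm r 0.08 0.106 23 ang med 74.8 p10-90 [71.7 77. ]
arm r 0.036 0.06 28 ang med 75.0 p10-90 [48.3 80.9]
```

Request:
jog_arm:
  motion:
    - [0, [0, 0, -0.003], [0, 0, 0]]
    - [0, [0, 0, -0.003], [0, 0, 0]]
    - [0, [0, 0, -0.003], [0, 0, 0]]
    - [0, [0, 0, -0.003], [0, 0, 0]]

```text
clock: 6.52
tcp_pos: [0.6672, 0.0634, 0.1796]
orientation: [-1.139, 1.31, -1.311]
contact_force: [3.2, 2.0, -1.2]
grip_width: 0.0001
```

Request:
jog_arm:
  motion:
    - [0, [0, 0, -0.003], [0, 0, 0]]
    - [0, [0, 0, -0.003], [0, 0, 0]]
    - [0, [0, 0, 0], [0, 0, 0]]

```text
clock: 6.77
tcp_pos: [0.661, 0.0647, 0.1796]
orientation: [-1.14, 1.311, -1.31]
contact_force: [1.8, 0.7, 0.1]
grip_width: 0.0002
```

```bash
python3 - <<'E'
from h import *
st()
f=grab('scene'); save(f,'s6.png',(255,110,335,180),8); arm(f)
E
```

```text
t 6.77 p [0.661  0.0647 0.1796] zyaw -7.95 tilt [ 0.     0.001 -1.   ] F [1.77 0.73 0.08] Mo [ 0.21 -0.31 -0.02] w 0.0002 j [-0.53  0.57  0.49  1.67 -0.31  0.98 -0.07]
arm r 0.036 0.06 49 ang med 63.5 p10-90 [51.6 86.4]
arm r 0.06 0.08 17 ang med 81.0 p10-90 [48.7 84.5]
arm r 0.08 0.106 22 ang med 82.7 p10-90 [79.2 84.5]
```

View pics/s6.png

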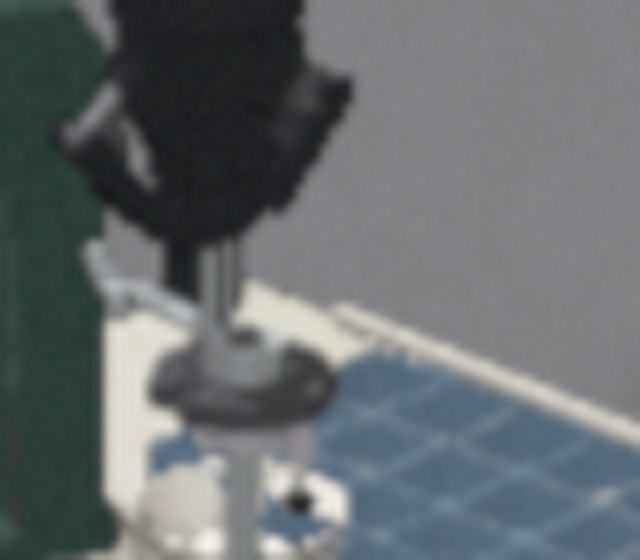

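Request:
jog_arm:
  motion:
    - [0, [-0.0014, 0, -0.0039], [0, -4, 0]]
    - [0, [-0.0014, 0, -0.0039], [0, -4, 0]]
    - [0, [-0.0014, 0, -0.0039], [0, -4, 0]]
    - [0, [-0.0014, 0, -0.0039], [0, -4, 0]]
    - [0, [-0.0014, 0, -0.0039], [0, -4, 0]]
    - [0, [-0.0014, 0, -0.0039], [0, -4, 0]]
    - [0, [-0.0014, 0, -0.0039], [0, -4, 0]]
    - [0, [-0.0014, 0, -0.0039], [0, -4, 0]]
    - [0, [0, 0, 0], [0, 0, 0]]

```text
clock: 7.57
tcp_pos: [0.6291, 0.071, 0.1795]
orientation: [-1.38, 0.894, -0.894]
contact_force: [-0.1, -0.3, 0.8]
grip_width: -0.0
```

```bash
cat >> h.py <<'E'
def pu(ax=(.634,.012)):
    o=r.get_obs(); M=R.from_rotvec(o["orientation"]).as_matrix(); d=np.array(o["tcp_pos"])[:2]-ax
    e=-M[:2,0]; t=-M[:2,2]; F=np.array(o["contact_force"])
    print("t",round(o["clock"],2),"armdir",(np.degrees(np.arctan2(e[1],e[0]))%360).round(1),"along",(d@e).round(4),"perp",(d@t).round(4),"z",o["tcp_pos"][2].round(4),"F react",(-F[:2]@t).round(2),"Fr",(F[:2]@e).round(2),"Fz",F[2].round(2),"j",np.round(o["joints"],2))
E
python3 - <<'E'
from h import *
pu()
f=grab('scene'); save(f,'s7.png',(255,110,335,180),8); arm(f)
E
```

```text
t 7.57 armdir 114.1 along 0.0558 perp -0.0196 z 0.1795 F react -0.17 Fr -0.22 Fz 0.84 j [-0.47  0.5   0.35  1.75 -0.2   0.93  0.39]
arm r 0.036 0.06 35 ang med 112.1 p10-90 [ 88.  120.2]
arm r 0.06 0.08 16 ang med 117.1 p10-90 [115.9 120.8]
arm r 0.08 0.106 24 ang med 115.3 p10-90 [111.8 118.4]
```

View pics/s7.png

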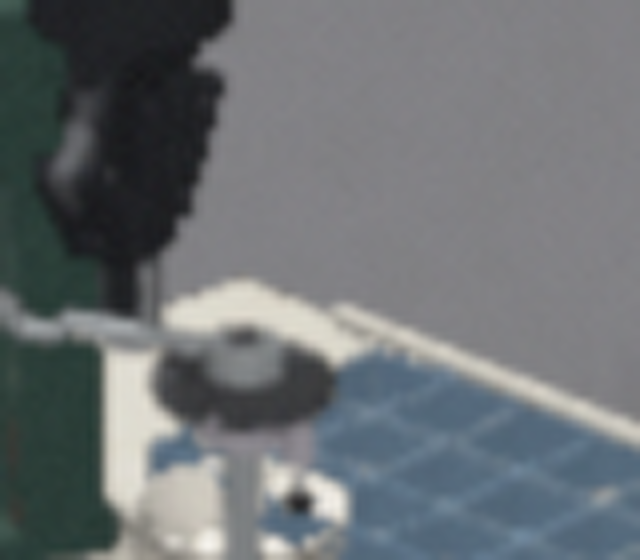

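Request:
jog_arm:
  motion:
    - [0, [-0.0005, 0, -0.0015], [0, -1.5, 0]]
    - [0, [-0.0005, 0, -0.0015], [0, -1.5, 0]]
    - [0, [-0.0005, 0, -0.0015], [0, -1.5, 0]]
    - [0, [-0.0005, 0, -0.0015], [0, -1.5, 0]]
    - [0, [-0.0005, 0, -0.0015], [0, -1.5, 0]]
    - [0, [-0.0005, 0, -0.0015], [0, -1.5, 0]]
    - [0, [-0.0005, 0, -0.0015], [0, -1.5, 0]]
    - [0, [-0.0005, 0, -0.0015], [0, -1.5, 0]]
    - [0, [-0.0005, 0, -0.0015], [0, -1.5, 0]]
    - [0, [0, 0, 0], [0, 0, 0]]

```text
clock: 8.45
tcp_pos: [0.6151, 0.0689, 0.1793]
orientation: [-1.451, 0.714, -0.713]
contact_force: [1.8, -0.0, 0.3]
grip_width: 0.0004
```

```bash
python3 - <<'E'
from h import *
pu()
E
```

```text
t 8.45 armdir 127.6 along 0.0566 perp -0.0198 z 0.1793 F react 1.42 Fr -1.15 Fz 0.34 j [-0.43  0.47  0.29  1.78 -0.17  0.92  0.59]
```

Request:
jog_arm:
  motion:
    - [0, [-0.0005, 0, -0.0014], [0, -1.5, 0]]
    - [0, [-0.0005, 0, -0.0014], [0, -1.5, 0]]

```text
clock: 8.62
tcp_pos: [0.6127, 0.0683, 0.1793]
orientation: [-1.464, 0.672, -0.672]
contact_force: [3.5, 0.7, -1.0]
grip_width: 0.0002
```

```bash
python3 - <<'E'
from h import *
pu()
E
```

```text
t 8.62 armdir 130.7 along 0.0566 perp -0.0206 z 0.1793 F react 3.09 Fr -1.79 Fz -0.98 j [-0.42  0.46  0.28  1.78 -0.16  0.92  0.64]
```

Request:
jog_arm:
  motion:
    - [0, [-0.0005, 0, -0.0014], [0, -1.5, 0]]
    - [0, [-0.0005, 0, -0.0014], [0, -1.5, 0]]

```text
clock: 8.78
tcp_pos: [0.6099, 0.0671, 0.1793]
orientation: [-1.477, 0.632, -0.632]
contact_force: [3.6, -0.4, 0.8]
grip_width: -0.0001
```

```bash
python3 - <<'E'
from h import *
pu()
E
```

```text
t 8.78 armdir 133.7 along 0.0565 perp -0.0206 z 0.1793 F react 2.29 Fr -2.76 Fz 0.76 j [-0.41  0.46  0.27  1.79 -0.15  0.91  0.68]
```

Request:
jog_arm:
  motion:
    - [0, [-0.0003, 0, -0.001], [0, -1, 0]]
    - [0, [-0.0003, 0, -0.001], [0, -1, 0]]

```text
clock: 8.95
tcp_pos: [0.608, 0.0661, 0.1793]
orientation: [-1.484, 0.606, -0.605]
contact_force: [3.6, 1.7, 0.7]
grip_width: -0.0
```

Request:
jog_arm:
  motion:
    - [0, [-0.0003, 0, -0.001], [0, -1, 0]]
    - [0, [-0.0003, 0, -0.001], [0, -1, 0]]

```text
clock: 9.12
tcp_pos: [0.6061, 0.0651, 0.1793]
orientation: [-1.492, 0.579, -0.578]
contact_force: [2.0, 0.4, 1.1]
grip_width: -0.0001
```

```bash
python3 - <<'E'
from h import *
pu()
f=grab('scene'); save(f,'s8.png',(255,130,335,190),8); arm(f)
E
```

```text
t 9.12 armdir 137.6 along 0.0564 perp -0.0205 z 0.1793 F react 1.6 Fr -1.2 Fz 1.11 j [-0.4   0.45  0.25  1.8  -0.14  0.91  0.75]
arm r 0.036 0.06 27 ang med 136.2 p10-90 [126.7 143.2]
arm r 0.06 0.08 27 ang med 139.0 p10-90 [127.9 142.2]
arm r 0.08 0.106 26 ang med 138.7 p10-90 [135.5 141.3]
```

View pics/s8.png

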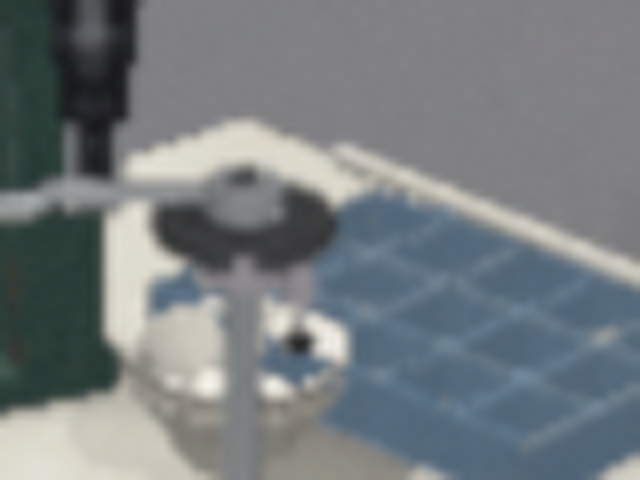

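```bash
python3 - <<'E'
from h import *
f=grab('scene'); P=cloud(f); g=f["image"].mean(2)
for v in range(163,177):
  print(v,[(u,int(g[v,u]),*P[v,u].round(3).tolist()) for u in range(290,295) if P[v,u,0]<.75])
E
```

```text
163 [(290, 82, 0.63, -0.016, 0.153), (291, 104, 0.633, -0.016, 0.152), (292, 119, 0.633, -0.021, 0.154), (293, 121, 0.639, -0.019, 0.152)]
164 [(290, 110, 0.633, -0.012, 0.148), (291, 126, 0.636, -0.014, 0.148), (292, 137, 0.638, -0.016, 0.147), (293, 135, 0.639, -0.019, 0.148)]
165 [(290, 127, 0.633, -0.013, 0.145), (291, 132, 0.636, -0.014, 0.144), (292, 140, 0.635, -0.019, 0.146), (293, 138, 0.642, -0.017, 0.143)]
166 [(290, 127, 0.634, -0.012, 0.141), (291, 134, 0.636, -0.014, 0.141), (292, 138, 0.64, -0.015, 0.14), (293, 138, 0.637, -0.021, 0.143)]
167 [(290, 140, 0.634, -0.013, 0.138), (291, 142, 0.634, -0.016, 0.139), (292, 141, 0.632, -0.023, 0.142), (293, 136, 0.638, -0.02, 0.139)]
168 [(291, 173, 0.638, -0.012, 0.133), (292, 154, 0.636, -0.019, 0.136)]
169 [(291, 186, 0.636, -0.014, 0.131), (292, 163, 0.638, -0.017, 0.132)]
170 [(291, 178, 0.634, -0.017, 0.13), (292, 155, 0.642, -0.012, 0.125)]
171 [(290, 186, 0.635, -0.012, 0.124), (291, 129, 0.636, -0.014, 0.124), (292, 110, 0.639, -0.016, 0.124), (293, 149, 0.641, -0.018, 0.124)]
172 [(290, 123, 0.633, -0.014, 0.122), (291, 72, 0.636, -0.014, 0.121), (292, 52, 0.635, -0.02, 0.124), (293, 79, 0.64, -0.019, 0.122)]
173 [(290, 106, 0.635, -0.012, 0.118), (291, 71, 0.638, -0.012, 0.117), (292, 46, 0.637, -0.019, 0.119), (293, 82, 0.641, -0.018, 0.118)]
174 []
175 []
176 []
```

The knob's depth puts the pin at an angle of about 278°. The notch leads the arm by about 90°, so latching should come near 188°. I'll move to about 174° quickly, then feel for it.

Request:
jog_arm:
  motion:
    - [0, [-0.0007, 0, -0.002], [0, -2, 0]]
    - [0, [-0.0007, 0, -0.002], [0, -2, 0]]
    - [0, [-0.0007, 0, -0.002], [0, -2, 0]]
    - [0, [-0.0007, 0, -0.002], [0, -2, 0]]
    - [0, [-0.0007, 0, -0.002], [0, -2, 0]]
    - [0, [-0.0007, 0, -0.002], [0, -2, 0]]
    - [0, [-0.0007, 0, -0.002], [0, -2, 0]]
    - [0, [-0.0007, 0, -0.002], [0, -2, 0]]
    - [0, [-0.0007, 0, -0.002], [0, -2, 0]]

```text
clock: 9.97
tcp_pos: [0.5911, 0.0541, 0.1793]
orientation: [-1.545, 0.333, -0.334]
contact_force: [4.3, 1.4, 0.6]
grip_width: 0.0001
```

```bash
python3 - <<'E'
from h import *
pu()
f=grab('scene'); save(f,'s9.png',(255,130,335,190),8); arm(f)
E
```

```text
t 9.97 armdir 155.6 along 0.0565 perp -0.0206 z 0.1793 F react 3.01 Fr -3.32 Fz 0.59 j [-0.34  0.42  0.18  1.83 -0.1   0.89  1.04]
arm r 0.036 0.06 28 ang med 157.7 p10-90 [141.6 163.2]
arm r 0.06 0.08 33 ang med 156.0 p10-90 [141.2 158.7]
arm r 0.08 0.106 24 ang med 157.0 p10-90 [154.9 158.9]
```

View pics/s9.png

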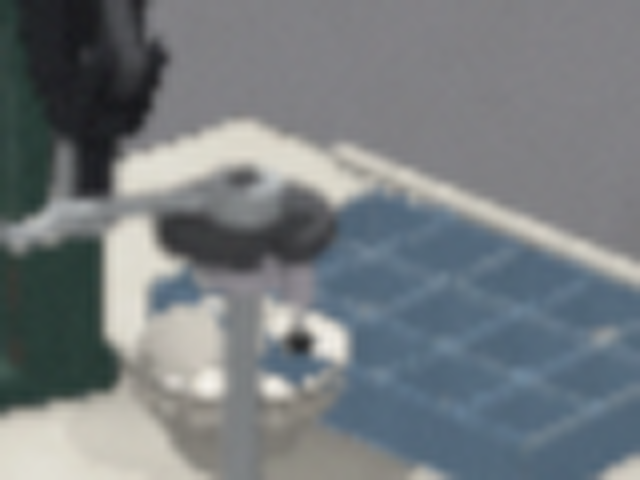

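Request:
jog_arm:
  motion:
    - [0, [-0.0005, 0, -0.0015], [0, -1.5, 0]]
    - [0, [-0.0005, 0, -0.0015], [0, -1.5, 0]]
    - [0, [-0.0005, 0, -0.0015], [0, -1.5, 0]]
    - [0, [-0.0005, 0, -0.0015], [0, -1.5, 0]]
    - [0, [-0.0005, 0, -0.0015], [0, -1.5, 0]]
    - [0, [-0.0005, 0, -0.0015], [0, -1.5, 0]]

```text
clock: 10.52
tcp_pos: [0.585, 0.0467, 0.1793]
orientation: [-1.56, 0.21, -0.21]
contact_force: [2.6, 1.6, 0.8]
grip_width: -0.0
```

Request:
jog_arm:
  motion:
    - [0, [-0.0003, 0, -0.001], [0, -1, 0]]
    - [0, [-0.0003, 0, -0.001], [0, -1, 0]]

```text
clock: 10.68
tcp_pos: [0.5838, 0.0448, 0.1793]
orientation: [-1.563, 0.184, -0.184]
contact_force: [2.0, 2.1, 0.9]
grip_width: -0.0
```

Request:
jog_arm:
  motion:
    - [0, [-0.0003, 0, -0.001], [0, -1, 0]]
    - [0, [-0.0003, 0, -0.001], [0, -1, 0]]

```text
clock: 10.85
tcp_pos: [0.5827, 0.043, 0.1792]
orientation: [-1.565, 0.156, -0.156]
contact_force: [3.9, 3.5, 0.3]
grip_width: -0.0003
```

```bash
python3 - <<'E'
from h import *
pu()
E
```

```text
t 10.85 armdir 168.6 along 0.0564 perp -0.0202 z 0.1792 F react 4.21 Fr -3.13 Fz 0.3 j [-0.28  0.41  0.13  1.85 -0.07  0.89  1.25]
```

Request:
jog_arm:
  motion:
    - [0, [-0.0003, 0, -0.001], [0, -1, 0]]
    - [0, [-0.0003, 0, -0.001], [0, -1, 0]]

```text
clock: 11.02
tcp_pos: [0.5817, 0.041, 0.1793]
orientation: [-1.567, 0.129, -0.128]
contact_force: [2.5, 3.9, -0.2]
grip_width: 0.0
```

```bash
python3 - <<'E'
from h import *
pu()
f=grab('scene'); save(f,'s10.png',(255,130,335,190),8)
E
```

```text
t 11.02 armdir 170.6 along 0.0563 perp -0.0201 z 0.1793 F react 4.31 Fr -1.87 Fz -0.19 j [-0.28  0.41  0.13  1.86 -0.06  0.89  1.29]
```

Request:
jog_arm:
  motion:
    - [0, [-0.0003, 0, -0.001], [0, -1, 0]]
    - [0, [-0.0003, 0, -0.001], [0, -1, 0]]

```text
clock: 11.23
tcp_pos: [0.5808, 0.0392, 0.1793]
orientation: [-1.568, 0.101, -0.101]
contact_force: [1.6, 2.4, 0.6]
grip_width: 0.0003
```

```bash
python3 - <<'E'
from h import *
pu()
E
```

```text
t 11.23 armdir 172.6 along 0.0562 perp -0.0201 z 0.1793 F react 2.6 Fr -1.29 Fz 0.62 j [-0.27  0.4   0.12  1.86 -0.06  0.88  1.32]
```

View pics/s10.png

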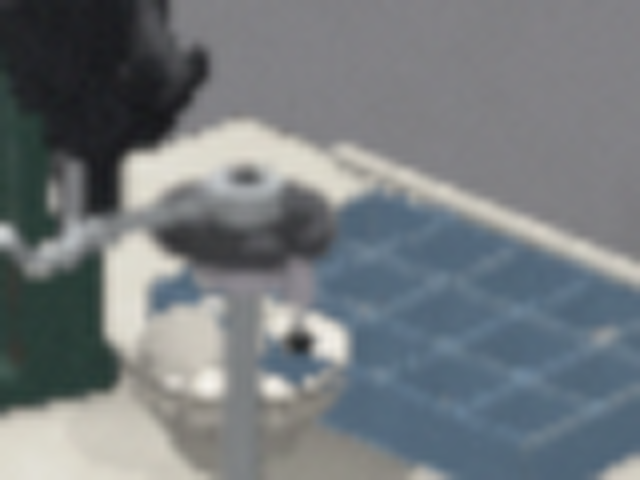

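Notch is now at crop (295,245), right above the pin housing (298,280), so I'll continue in small steps.

Request:
jog_arm:
  motion:
    - [0, [-0.0003, 0, -0.001], [0, -1, 0]]
    - [0, [-0.0003, 0, -0.001], [0, -1, 0]]

```text
clock: 11.4
tcp_pos: [0.58, 0.0372, 0.1793]
orientation: [-1.569, 0.074, -0.074]
contact_force: [1.9, 3.0, 1.3]
grip_width: 0.0001
```

```bash
cat >> h.py <<'E'
def knob(f):
    g=f["image"].mean(2)[166:180,286:299]; w=np.clip(100-g,0,None); v,u=np.mgrid[166:180,286:299]
    print("knob",(w*u).sum()/w.sum().round(2),(w*v).sum()/w.sum(),w.sum().round())
E
python3 - <<'E'
from h import *
pu(); knob(grab('scene'))
E
```

```text
t 11.4 armdir 174.6 along 0.0562 perp -0.02 z 0.1793 F react 3.16 Fr -1.63 Fz 1.32 j [-0.26  0.4   0.11  1.86 -0.06  0.88  1.36]
knob 291.880303030303 172.65 220.0
```

Request:
jog_arm:
  motion:
    - [0, [-0.0003, 0, -0.001], [0, -1, 0]]
    - [0, [-0.0003, 0, -0.001], [0, -1, 0]]

```text
clock: 11.62
tcp_pos: [0.5792, 0.0353, 0.1793]
orientation: [-1.57, 0.047, -0.046]
contact_force: [2.0, 2.8, 1.7]
grip_width: 0.0003
```

```bash
python3 - <<'E'
from h import *
pu(); knob(grab('scene'))
E
```

```text
t 11.62 armdir 176.6 along 0.0561 perp -0.02 z 0.1793 F react 2.91 Fr -1.81 Fz 1.66 j [-0.25  0.4   0.1   1.86 -0.05  0.88  1.39]
knob 291.90697674418607 172.65426356589148 215.0
```

Request:
jog_arm:
  motion:
    - [0, [-0.0003, 0, -0.001], [0, -1, 0]]
    - [0, [-0.0003, 0, -0.001], [0, -1, 0]]

```text
clock: 11.83
tcp_pos: [0.5785, 0.0332, 0.1792]
orientation: [-1.571, 0.019, -0.019]
contact_force: [-0.1, 3.4, 1.0]
grip_width: 0.0001
```

```bash
python3 - <<'E'
from h import *
pu(); knob(grab('scene'))
E
```

```text
t 11.83 armdir 178.6 along 0.056 perp -0.0199 z 0.1792 F react 3.43 Fr 0.22 Fz 0.99 j [-0.24  0.4   0.1   1.86 -0.05  0.88  1.43]
knob 291.91477074119666 172.6261398176292 219.0
```

Request:
jog_arm:
  motion:
    - [0, [-0.0003, 0, -0.001], [0, -1, 0]]
    - [0, [-0.0003, 0, -0.001], [0, -1, 0]]

```text
clock: 12.05
tcp_pos: [0.5778, 0.0311, 0.1792]
orientation: [-1.571, -0.008, 0.009]
contact_force: [1.0, 2.6, 1.3]
grip_width: 0.0001
```

```bash
python3 - <<'E'
from h import *
pu(); knob(grab('scene'))
E
```

```text
t 12.05 armdir 180.6 along 0.056 perp -0.0197 z 0.1792 F react 2.55 Fr -1.0 Fz 1.33 j [-0.23  0.4   0.09  1.86 -0.05  0.88  1.46]
knob 291.9095910948926 172.56577086280055 236.0
```

Request:
jog_arm:
  motion:
    - [0, [-0.0003, 0, -0.001], [0, -1, 0]]
    - [0, [-0.0003, 0, -0.001], [0, -1, 0]]

```text
clock: 12.27
tcp_pos: [0.5772, 0.0287, 0.1792]
orientation: [-1.571, -0.035, 0.036]
contact_force: [1.3, 1.3, 1.2]
grip_width: -0.0001
```

```bash
python3 - <<'E'
from h import *
pu(); knob(grab('scene'))
E
```

```text
t 12.27 armdir 182.6 along 0.056 perp -0.0193 z 0.1792 F react 1.23 Fr -1.4 Fz 1.25 j [-0.22  0.4   0.08  1.87 -0.04  0.88  1.5 ]
knob 291.99262192806384 170.49728752260398 184.0
```

Request:
jog_arm:
  motion:
    - [0, [-0.0003, 0, -0.001], [0, -1, 0]]
    - [0, [-0.0003, 0, -0.001], [0, -1, 0]]

```text
clock: 12.48
tcp_pos: [0.5766, 0.0269, 0.1791]
orientation: [-1.57, -0.062, 0.064]
contact_force: [0.5, 1.5, -0.1]
grip_width: -0.0001
```

```bash
python3 - <<'E'
from h import *
pu(); f=grab('scene');knob(f);save(f,'s11.png',(255,130,335,190),8)
E
```

```text
t 12.48 armdir 184.6 along 0.056 perp -0.0195 z 0.1791 F react 1.43 Fr -0.62 Fz -0.12 j [-0.21  0.4   0.08  1.87 -0.04  0.88  1.53]
knob 291.9836065573771 170.4990892531876 183.0
```

View pics/s11.png

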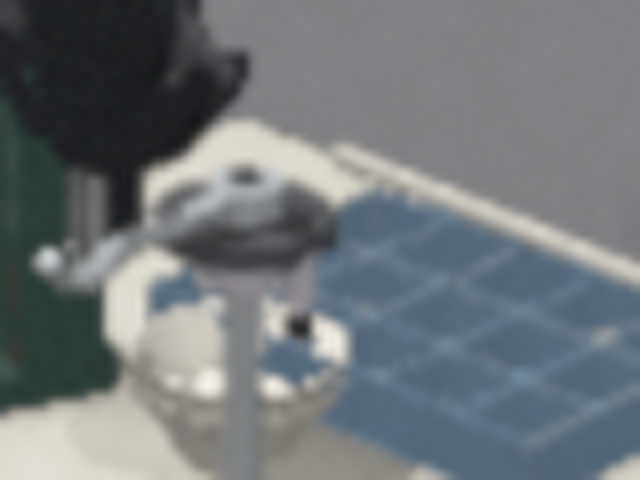

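The knob rose from row 172.6 to 170.5, about 7 mm, with no force spike, so the pin has dropped in. I'll back away and re-measure.

Request:
jog_arm:
  motion:
    - [0, [0, 0, 0.012], [0, 0, 0]]
    - [0, [0, 0, 0.012], [0, 0, 0]]
    - [0, [0, -0.035, 0], [0, 0, 0]]
    - [0, [0, -0.035, 0], [0, 0, 0]]
    - [0, [0, -0.02, 0], [0, 0, 0]]

```text
clock: 12.95
tcp_pos: [0.576, 0.0533, 0.2726]
orientation: [-1.569, -0.066, 0.061]
contact_force: [0.2, -0.9, 0.1]
grip_width: -0.0002
```

```bash
python3 - <<'E'
from h import *
f=grab('scene');knob(f);arm(f)
st([.476,-.248,.2],71.5)
E
```

```text
knob 292.0125820469463 170.49636363636364 183.0
arm r 0.036 0.06 21 ang med 188.3 p10-90 [180.  192.8]
arm r 0.06 0.08 21 ang med 187.8 p10-90 [182.8 189.6]
arm r 0.08 0.106 25 ang med 187.6 p10-90 [183.8 189.2]
t 13.0 p [0.5778 0.0533 0.276 ] zyaw 94.6 tilt [ 0.009  0.002 -1.   ] F [ 1.97 -0.65  3.37] Mo [-0.03 -0.14  0.02] w 0.0002 j [-0.26  0.29  0.08  1.77 -0.03  1.07  1.48]
shift tool [-0.1263  0.0745 -0.2923]
turn y 23.09754325329635
```

Request:
jog_arm:
  motion:
    - [0.75, [-0.014, 0.004, -0.0325], [0, 0, 0]]
    - [0.75, [-0.014, 0.004, -0.0325], [0, 0, 0]]
    - [0.75, [-0.014, 0.004, -0.0325], [0, 0, 0]]
    - [0.75, [-0.014, 0.004, -0.0325], [0, 0, 0]]
    - [0.75, [-0.014, 0.004, -0.0325], [0, 0, 0]]
    - [0.75, [-0.014, 0.004, -0.0325], [0, 0, 0]]
    - [0.75, [-0.014, 0.004, -0.0325], [0, 0, 0]]
    - [0.75, [-0.014, 0.004, -0.0325], [0, 0, 0]]
    - [0.75, [-0.014, 0.004, -0.0325], [0, 0, 0]]
  force: 20

```text
clock: 13.75
tcp_pos: [0.4723, -0.2505, 0.233]
orientation: [-1.57, -0.063, 0.063]
contact_force: [2.2, -1.3, 0.2]
grip_width: 0.064
```

Request:
jog_arm:
  motion:
    - [0.75, [0, 0, 0], [0, 6, 0]]
    - [0.75, [0, 0, 0], [0, 6, 0]]
    - [0.75, [0, 0, 0], [0, 6, 0]]
    - [0.75, [0, 0, 0], [0, 5, 0]]
    - [0.75, [0, 0, 0], [0, 0, 0]]

```text
clock: 14.17
tcp_pos: [0.473, -0.2491, 0.233]
orientation: [-1.556, 0.255, -0.254]
contact_force: [-0.2, -0.6, 0.5]
grip_width: 0.0642
```

```bash
python3 - <<'E'
from h import *
f=grab('scene');knob(f);arm(f);save(f,'s12.png',(220,130,380,290),5-1.3)
f=grab('top');arm(f);save(f,'t12.png',(170,90,330,230),4.5)
st([.476,-.248,.2],71.5)
P=cloud(f);z=f["range_z"];d=P[...,:2]-np.array((.634,.012)); g=f["image"].mean(2)
m=(z>0)&(P[...,2]>.166)&(P[...,2]<.19)&(np.hypot(*d.transpose(2,0,1))>.04)&(np.hypot(*d.transpose(2,0,1))<.11)
q=P[m]
if len(q)>5:
    print(q[:,:2].min(0),q[:,:2].max(0)); b=np.polyfit(q[:,0],q[:,1],1); print(b,len(q),"y at axis",np.polyval(b,.634),"seat",np.polyval(b,.634-.085))
E
```

```text
knob 292.0092592592592 170.50555555555556 180.0
arm r 0.036 0.06 21 ang med 188.8 p10-90 [182.7 192.1]
arm r 0.06 0.08 21 ang med 188.1 p10-90 [184.4 189.9]
arm r 0.08 0.106 24 ang med 187.4 p10-90 [183.8 188.3]
arm r 0.036 0.06 42 ang med 183.7 p10-90 [178.4 188.2]
arm r 0.06 0.08 33 ang med 183.4 p10-90 [181.1 187.1]
arm r 0.08 0.106 41 ang med 184.3 p10-90 [182.4 186.9]
t 14.27 p [ 0.4729 -0.2494  0.2331] zyaw 71.75 tilt [-0.  0. -1.] F [-1.19 -0.79 -0.64] Mo [-0.03 -0.03 -0.01] w 0.0639 j [ 0.12  0.27  0.3   1.93 -0.1   0.96  1.72]
shift tool [0.0025 0.0331 0.0023]
turn y 0.2516914247394766
[5.28665140e-01 4.40535596e-04] [0.59393148 0.01343587]
[ 0.10196521 -0.05043821] 109 y at axis 0.014207730092301876 seat 0.005540687268824666
```

View pics/t12.png

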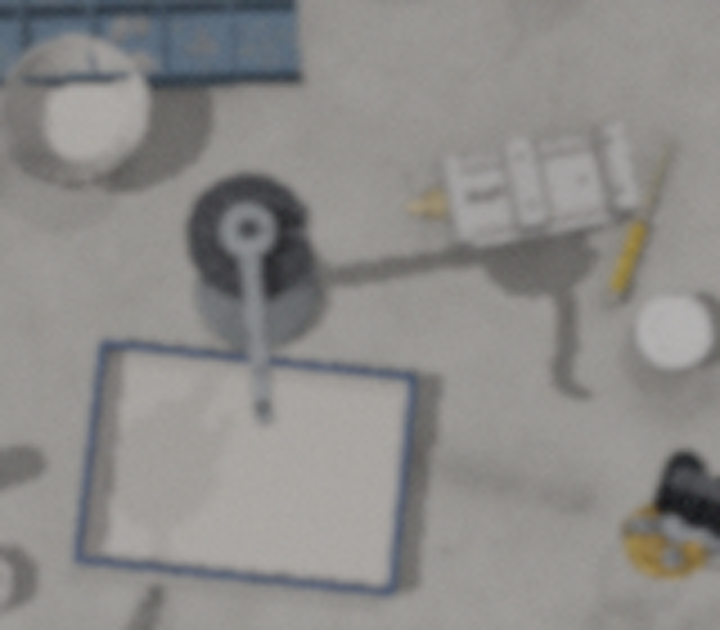

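View pics/s12.png

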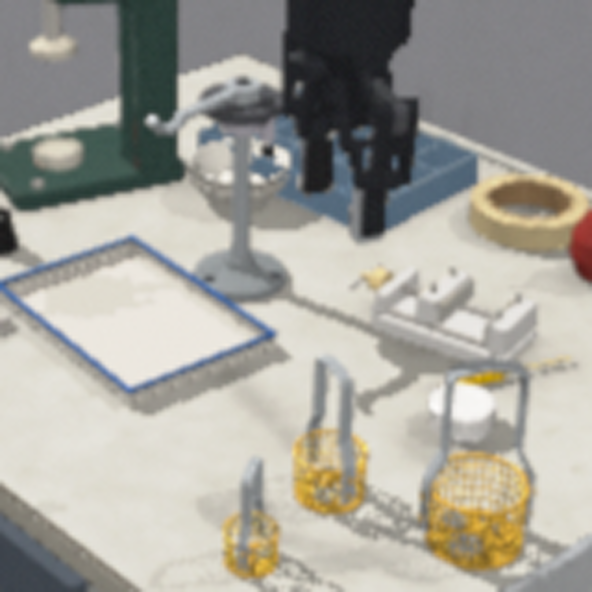

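The hook arm lies at about 185° and the pin is still up. The medium basket is under the open gripper, so I'll go down.

Request:
jog_arm:
  motion:
    - [0.75, [0.0018, 0.03, 0.0036], [0, 0, 0]]
    - [0.75, [0, 0.03, 0], [0, 0, 0]]
    - [0.75, [0, 0.03, 0], [0, 0, 0]]
    - [0.75, [0, 0.015, 0], [0, 0, 0]]
    - [0.75, [0, 0, 0], [0, 0, 0]]

```text
clock: 14.68
tcp_pos: [0.4733, -0.2459, 0.1249]
orientation: [-1.555, 0.256, -0.245]
contact_force: [-0.8, -0.5, -0.3]
grip_width: 0.0643
```

```bash
python3 - <<'E'
from h import *
f=grab('scene');save(f,'s13.png',(280,200,350,270),8.5)
f=grab('top');save(f,'t13.png',(290,175,350,235),8)
st([.4757,-.2465,.078],71.5)
E
```

```text
t 14.78 p [ 0.4755 -0.2473  0.1283] zyaw 71.62 tilt [-0.001  0.    -1.   ] F [-0.5  -0.2   0.51] Mo [-0.02  0.03 -0.02] w 0.0641 j [ 0.15  0.41  0.27  2.01 -0.16  0.74  1.76]
shift tool [0.     0.0503 0.0008]
turn y 0.11510437536531981
```

View pics/s13.png

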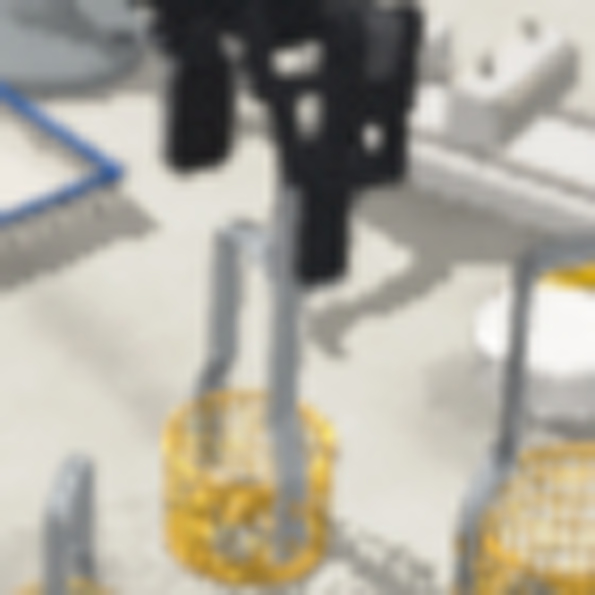

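```bash
python3 - <<'E'
from h import *
f=grab('scene'); 
def pr(p): 
    c=(np.array(p)-f["xyz"])@rot(f); return (c[:2]/c[2]*f["fx"]+[f["cx"],f["cy"]])
c=np.array([.4757,-.2465]);v=np.array([np.cos(np.radians(71.6)),np.sin(np.radians(71.6))])
for nm,p in dict(legR=[*(c-v*.0195),.099],legL=[*(c+v*.0195),.099],fR=[*(c-v*.033),.109],fL=[*(c+v*.033),.109]).items():
    print(nm,((pr(p)-[280,200])*8.5).round())
E
```

```text
legR [277. 285.]
legL [215. 218.]
fR [301. 280.]
fL [195. 167.]
```

View pics/t13.png

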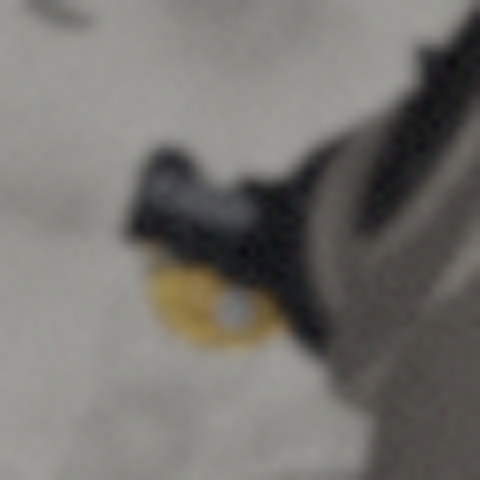

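Request:
jog_arm:
  motion:
    - [0.75, [0, 0.02, 0.0005], [0, 0, 0]]
    - [0.75, [0, 0.02, 0.0005], [0, 0, 0]]
    - [0.75, [0, 0.01, 0], [0, 0, 0]]
    - [0.75, [0, 0, 0], [0, 0, 0]]

```text
clock: 15.17
tcp_pos: [0.4753, -0.2462, 0.0777]
orientation: [-1.556, 0.254, -0.251]
contact_force: [-0.6, -0.6, 0.8]
grip_width: 0.0642
```

Request:
jog_arm:
  motion:
    - [0.65, [0, 0, 0], [0, 0, 0]]
    - [0.58, [0, 0, 0], [0, 0, 0]]
    - [0.53, [0, 0, 0], [0, 0, 0]]
    - [0.49, [0, 0, 0], [0, 0, 0]]
    - [0.45, [0, 0, 0], [0, 0, 0]]
    - [0.4, [0, 0, 0], [0, 0, 0]]
    - [0.35, [0, 0, 0], [0, 0, 0]]
    - [0.35, [0, 0, 0], [0, 0, 0]]
  force: 20

```text
clock: 15.83
tcp_pos: [0.4763, -0.2467, 0.0792]
orientation: [-1.556, 0.252, -0.254]
contact_force: [-0.3, 1.3, 6.2]
grip_width: 0.0391
```

```bash
python3 - <<'E'
from h import *
f=grab('scene');save(f,'s14.png',(280,200,350,270),8.5)
st([.4757,-.2465,.078],71.5)
E
```

```text
t 15.88 p [ 0.4763 -0.2468  0.0792] zyaw 71.52 tilt [ 0.001 -0.    -1.   ] F [-2.36  0.69  6.33] Mo [0.14 0.21 0.  ] w 0.0392 j [ 0.17  0.49  0.24  2.04 -0.19  0.63  1.79]
shift tool [-0.0007  0.0012  0.    ]
turn y 0.01801300707631981
```

View pics/s14.png

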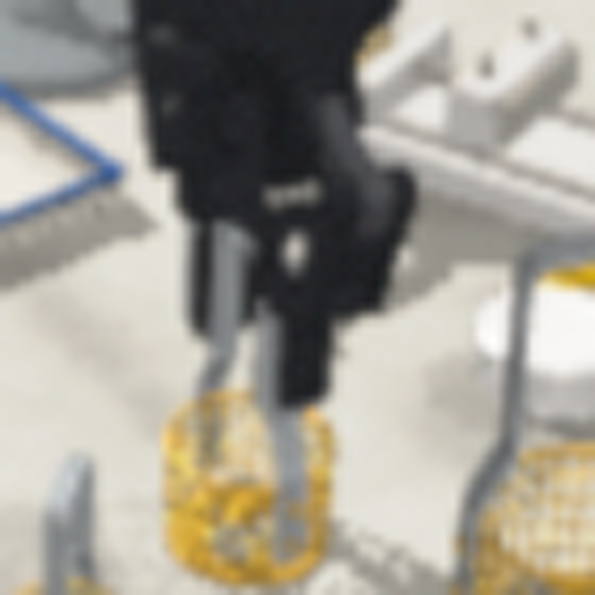

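Both legs are gripped (39.2 mm, spec 39.5). Now I'll lift.

Request:
jog_arm:
  motion:
    - [0.3, [0, -0.005, 0], [0, 0, 0]]
    - [0.3, [0, -0.01, 0], [0, 0, 0]]
    - [0.3, [0, -0.015, 0], [0, 0, 0]]
    - [0.3, [0, -0.02, 0], [0, 0, 0]]
    - [0.3, [0, -0.02, 0], [0, 0, 0]]
    - [0.3, [0, -0.02, 0], [0, 0, 0]]
    - [0.3, [0, -0.01, 0], [0, 0, 0]]
    - [0.3, [0, 0, 0], [0, 0, 0]]
  force: 40

```text
clock: 16.55
tcp_pos: [0.4769, -0.2472, 0.1809]
orientation: [-1.557, 0.25, -0.257]
contact_force: [-0.1, -0.7, -0.2]
grip_width: 0.039
```

```bash
python3 - <<'E'
from h import *
f=grab('scene');save(f,'s15.png',(270,150,360,260),5.4);knob(f)
st([.41,-.01,.18],95.5)
E
```

```text
knob 296.6249384925939 170.76481983727237 860.0
t 16.6 p [ 0.4762 -0.2467  0.1793] zyaw 71.52 tilt [ 0.002 -0.001 -1.   ] F [-0.58  0.71 -0.28] Mo [-0.01  0.02  0.06] w 0.0389 j [ 0.12  0.34  0.29  1.97 -0.13  0.84  1.73]
shift tool [-0.1378 -0.001   0.2035]
turn y -23.984499351025278
```

View pics/s15.png

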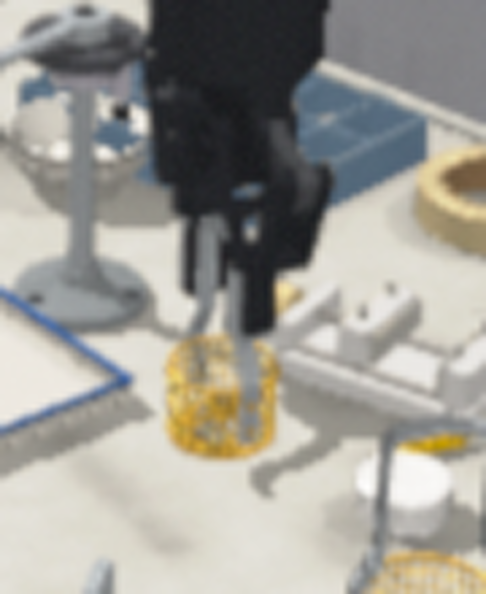

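```bash
python3 - <<'E'
from h import *
st([.475,-.002,.173],95.3)
E
```

```text
t 16.6 p [ 0.4762 -0.2467  0.1793] zyaw 71.52 tilt [ 0.002 -0.001 -1.   ] F [-0.58  0.71 -0.28] Mo [-0.01  0.02  0.06] w 0.0389 j [ 0.12  0.34  0.29  1.97 -0.13  0.84  1.73]
shift tool [-0.0788  0.0061  0.2317]
turn y -23.78449935102526
```

Request:
jog_arm:
  motion:
    - [0.3, [-0.0039, 0.0006, 0.0116], [0, 0, 0]]
    - [0.3, [-0.0079, 0.0006, 0.0232], [0, 0, 0]]
    - [0.3, [-0.0079, 0.0006, 0.0232], [0, 0, 0]]
    - [0.3, [-0.0079, 0.0006, 0.0232], [0, 0, 0]]
    - [0.3, [-0.0079, 0.0006, 0.0232], [0, 0, 0]]
    - [0.3, [-0.0079, 0.0006, 0.0232], [0, 0, 0]]
    - [0.3, [-0.0079, 0.0006, 0.0232], [0, 0, 0]]
    - [0.3, [-0.0079, 0.0006, 0.0232], [0, 0, 0]]
    - [0.3, [-0.0079, 0.0006, 0.0232], [0, 0, 0]]
    - [0.3, [-0.0079, 0.0006, 0.0232], [0, 0, 0]]

```text
clock: 17.43
tcp_pos: [0.4728, -0.0117, 0.1708]
orientation: [-1.557, 0.255, -0.25]
contact_force: [-0.1, 0.0, -0.7]
grip_width: 0.0388
```

Request:
jog_arm:
  motion:
    - [0.3, [-0.0039, 0, 0.0116], [0, 0, 0]]
    - [0.3, [0, 0, 0], [0, -4, 0]]
    - [0.3, [0, 0, 0], [0, -5, 0]]
    - [0.3, [0, 0, 0], [0, -5, 0]]
    - [0.3, [0, 0, 0], [0, -5, 0]]
    - [0.3, [0, 0, 0], [0, -4.8, 0]]
    - [0.3, [0, 0, 0], [0, 0, 0]]

```text
clock: 18.02
tcp_pos: [0.473, -0.0007, 0.1709]
orientation: [-1.569, -0.073, 0.078]
contact_force: [-0.3, -0.4, -1.7]
grip_width: 0.0389
```

```bash
python3 - <<'E'
from h import *
f=grab('scene');save(f,'s16.png',(220,110,320,220),5.4);knob(f)
g=grab('top');save(g,'t16.png',(150,100,290,220),5)
st([.4946,-.001,.172],95.3)
arm(f);arm(g)
E
```

```text
knob 291.9811676082863 170.49529190207156 177.0
t 18.12 p [ 0.4734 -0.001   0.1713] zyaw 95.19 tilt [-0.002 -0.    -1.   ] F [ 1.    1.17 -1.05] Mo [-0.03  0.    0.01] w 0.0388 j [-0.23  0.25  0.11  2.11 -0.04  0.79  1.57]
shift tool [ 0.0211 -0.0008 -0.0019]
turn y -0.10735046600370879
arm r 0.036 0.06 20 ang med 188.9 p10-90 [183.9 191.7]
arm r 0.06 0.08 22 ang med 186.9 p10-90 [182.6 191. ]
arm r 0.08 0.106 12 ang med 187.8 p10-90 [185.1 188.7]
arm r 0.036 0.06 41 ang med 183.7 p10-90 [178.3 187.9]
arm r 0.06 0.08 29 ang med 184.7 p10-90 [181.1 187.4]
```

View pics/s16.png

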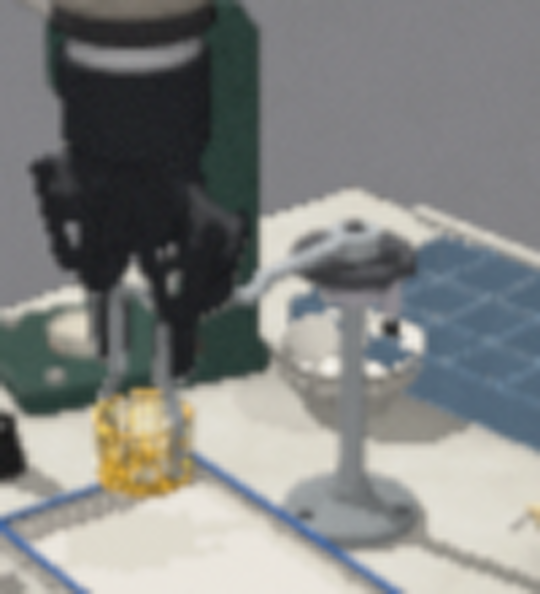

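View pics/t16.png

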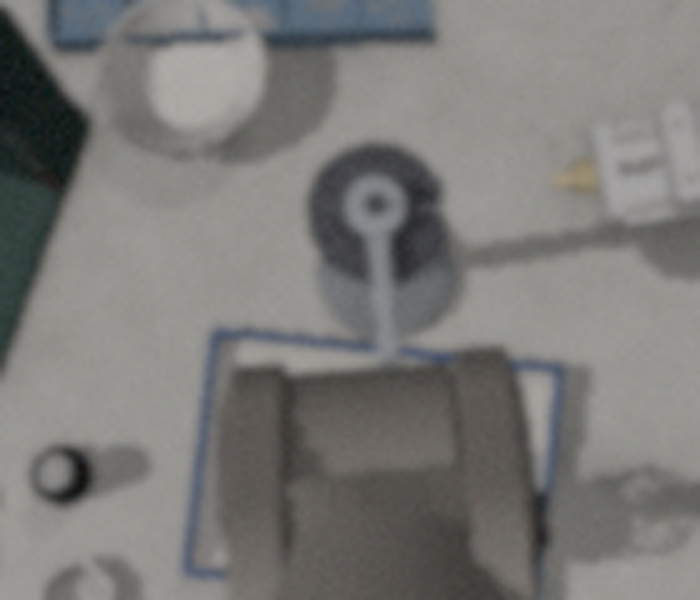

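```bash
python3 - <<'E'
from h import *
f=grab('scene');P=cloud(f);z=f["range_z"];im=f["image"].astype(int);g=im.mean(2)
save(f,'s17.png',(225,145,285,205),10)
m=(z>0)&(abs(P[...,0]-.473)<.03)&(abs(P[...,1])<.04)&(P[...,2]>.155)&(P[...,2]<.215)&(g>95)
q=P[m]; print(len(q),q.min(0).round(3),q.max(0).round(3))
for a in np.arange(.155,.215,.006):
    s=q[(q[:,2]>=a)&(q[:,2]<a+.006)]
    if len(s): print(a.round(3),len(s),s.min(0)[:2].round(3),s.max(0)[:2].round(3))
m=(z>0)&(abs(P[...,0]-.54)<.02)&(abs(P[...,1])<.03)&(P[...,2]>.155)&(P[...,2]<.21)&(g>95)
q=P[m]; print("tip",len(q),q.min(0).round(3),q.max(0).round(3))
E
```

```text
97 [ 0.457 -0.034  0.155] [0.484 0.032 0.209]
0.155 13 [ 0.462 -0.031] [0.477 0.022]
0.161 13 [ 0.462 -0.028] [0.476 0.032]
0.167 14 [ 0.458 -0.03 ] [0.475 0.03 ]
0.173 13 [ 0.462 -0.029] [0.476 0.031]
0.179 17 [ 0.458 -0.034] [0.483 0.028]
0.185 8 [ 0.463 -0.031] [0.475 0.028]
0.191 15 [ 0.457 -0.012] [0.484 0.021]
0.197 2 [ 0.472 -0.003] [ 0.478 -0.   ]
0.209 2 [ 0.464 -0.029] [ 0.472 -0.022]
tip 17 [ 0.539 -0.005  0.166] [0.56  0.011 0.174]
```

View pics/s17.png

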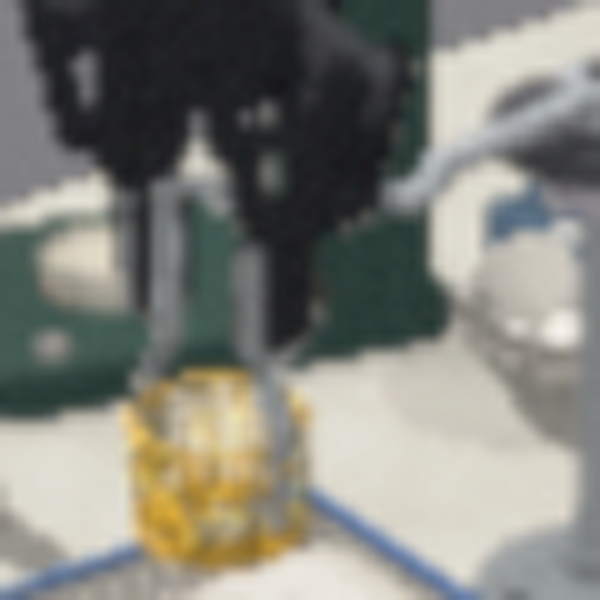

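Request:
jog_arm:
  motion:
    - [0.3, [0.005, -0.002, -0.0015], [0, 0, 0]]
    - [0.3, [0.01, 0, 0], [0, 0, 0]]
    - [0.3, [0.01, 0, 0], [0, 0, 0]]
    - [0.3, [0.01, 0, 0], [0, 0, 0]]
    - [0.3, [0.005, 0, 0], [0, 0, 0]]
    - [0.3, [0, 0, 0], [0, 0, 0]]

```text
clock: 18.67
tcp_pos: [0.5161, 0.001, 0.1743]
orientation: [-1.57, -0.074, 0.072]
contact_force: [0.0, -0.6, -1.2]
grip_width: 0.0391
```

```bash
python3 - <<'E'
from h import *
st([.549,.004,.173],95.3)
f=grab('scene');knob(f);save(f,'s18.png',(235,140,305,200),9)
E
```

```text
t 18.67 p [0.5161 0.001  0.1743] zyaw 95.32 tilt [ 0.001  0.    -1.   ] F [ 0.04 -0.55 -1.25] Mo [-0.03 -0.02 -0.02] w 0.0391 j [-0.22  0.31  0.11  2.01 -0.05  0.82  1.59]
shift tool [ 0.033   0.0013 -0.0001]
turn y 0.017154528736114116
knob 292.001681932028 170.49908592321754 182.0
```

View pics/s18.png

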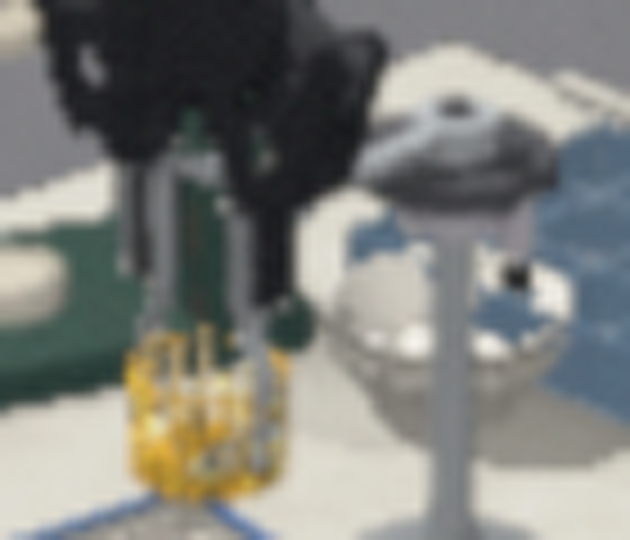

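Request:
jog_arm:
  motion:
    - [0.3, [0.006, 0, 0], [0, 0, 0]]
    - [0.3, [0.009, 0, 0], [0, 0, 0]]
    - [0.3, [0.009, 0, 0], [0, 0, 0]]
    - [0.3, [0.006, 0, 0], [0, 0, 0]]
    - [0.3, [0.003, 0, 0], [0, 0, 0]]
    - [0.3, [0, 0, 0], [0, 0, 0]]

```text
clock: 19.22
tcp_pos: [0.5481, 0.0039, 0.1742]
orientation: [-1.57, -0.073, 0.073]
contact_force: [-0.4, 0.0, -0.8]
grip_width: 0.0388
```

```bash
python3 - <<'E'
from h import *
st([.549,.004,.147],95.3)
f=grab('scene');knob(f);save(f,'s19.png',(245,130,315,190),9)
E
```

```text
t 19.22 p [0.5481 0.0039 0.1742] zyaw 95.32 tilt [ 0.  0. -1.] F [-0.42  0.04 -0.84] Mo [ 0.02  0.   -0.02] w 0.0388 j [-0.21  0.36  0.12  1.94 -0.05  0.84  1.59]
shift tool [ 0.0009  0.0272 -0.    ]
turn y 0.0212911918398504
knob 291.9836065573771 170.49908925318763 183.0
```

View pics/s19.png

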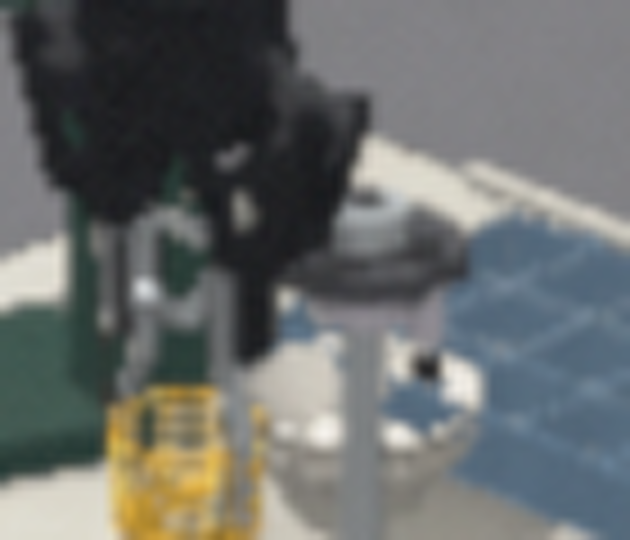

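The hook's tip (crop 148,290) is inside the bail window, and the arm passes through it below the crown. I'll lower gently.

Request:
jog_arm:
  motion:
    - [0.3, [0.001, 0.004, 0], [0, 0, 0]]
    - [0.3, [0, 0.005, 0], [0, 0, 0]]
    - [0.3, [0, 0.005, 0], [0, 0, 0]]
    - [0.3, [0, 0.004, 0], [0, 0, 0]]
    - [0.3, [0, 0.003, 0], [0, 0, 0]]
    - [0.3, [0, 0, 0], [0, 0, 0]]

```text
clock: 19.77
tcp_pos: [0.5475, 0.0038, 0.1524]
orientation: [-1.57, -0.072, 0.074]
contact_force: [-1.0, 0.8, -1.7]
grip_width: 0.0391
```

Request:
jog_arm:
  motion:
    - [0.3, [0, 0.001, 0], [0, 0, 0]]
    - [0.3, [0, 0.001, 0], [0, 0, 0]]
    - [0.3, [0, 0, 0], [0, 0, 0]]

```text
clock: 20.02
tcp_pos: [0.5482, 0.0039, 0.1513]
orientation: [-1.57, -0.073, 0.073]
contact_force: [-0.6, 1.0, -1.0]
grip_width: 0.0394
```

```bash
python3 - <<'E'
from h import *
st([.549,.004,.147],95.3)
f=grab('scene');knob(f);save(f,'s20.png',(245,130,315,190),9)
E
```

```text
t 20.02 p [0.5482 0.0039 0.1513] zyaw 95.32 tilt [ 0.  0. -1.] F [-0.57  0.96 -0.98] Mo [-0.09  0.03  0.04] w 0.0394 j [-0.21  0.39  0.11  1.96 -0.06  0.8   1.6 ]
shift tool [0.0008 0.0043 0.0001]
turn y 0.015234944636119963
knob 292.01424486051906 170.5017985611511 185.0
```

View pics/s20.png

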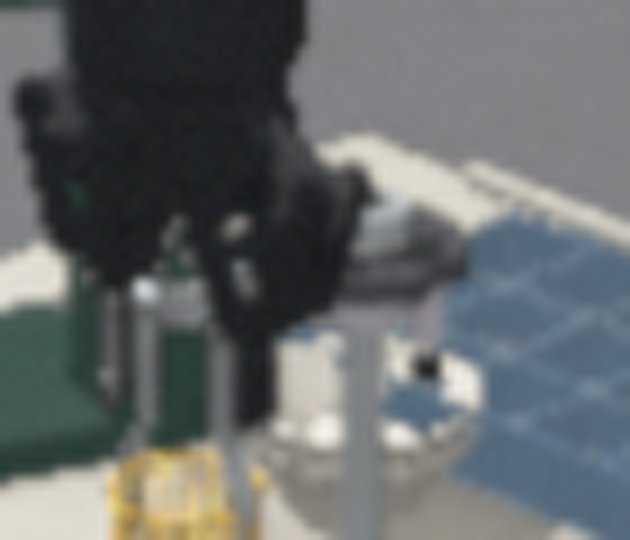

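Request:
jog_arm:
  motion:
    - [0.3, [0.0008, 0.001, 0], [0, 0, 0]]
    - [0.3, [0, 0.001, 0], [0, 0, 0]]
    - [0.3, [0, 0, 0], [0, 0, 0]]

```text
clock: 20.32
tcp_pos: [0.549, 0.0039, 0.1492]
orientation: [-1.57, -0.073, 0.073]
contact_force: [0.2, -0.6, -1.5]
grip_width: 0.0391
```

Request:
jog_arm:
  motion:
    - [0.3, [0, 0.001, 0], [0, 0, 0]]
    - [0.3, [0, 0, 0], [0, 0, 0]]

```text
clock: 20.48
tcp_pos: [0.5489, 0.0039, 0.1481]
orientation: [-1.57, -0.073, 0.073]
contact_force: [-0.8, 1.4, -0.5]
grip_width: 0.0388
```

Request:
jog_arm:
  motion:
    - [0.3, [0, 0.001, 0], [0, 0, 0]]
    - [0.3, [0, 0, 0], [0, 0, 0]]

```text
clock: 20.65
tcp_pos: [0.5491, 0.0039, 0.1475]
orientation: [-1.57, -0.073, 0.073]
contact_force: [-0.7, 0.3, 2.7]
grip_width: 0.0388
```

```bash
python3 - <<'E'
from h import *
st([.549,.004,.147],95.3)
E
```

```text
t 20.65 p [0.5491 0.0039 0.1475] zyaw 95.31 tilt [ 0.  0. -1.] F [-0.67  0.29  2.66] Mo [-0.02  0.29  0.  ] w 0.0388 j [-0.21  0.4   0.11  1.96 -0.06  0.79  1.6 ]
shift tool [-0.0001  0.0005  0.0001]
turn y 0.01032711595649971
```

Contact is felt (Fz rose about 3.5 N at peak height 0.173), so the bail is seated. I'll release slowly.

Request:
jog_arm:
  motion:
    - [0.3, [0, 0, 0], [0, 0, 0]]
    - [0.44, [0, 0, 0], [0, 0, 0]]
    - [0.47, [0, 0, 0], [0, 0, 0]]
    - [0.49, [0, 0, 0], [0, 0, 0]]
    - [0.51, [0, 0, 0], [0, 0, 0]]
    - [0.54, [0, 0, 0], [0, 0, 0]]
    - [0.58, [0, 0, 0], [0, 0, 0]]
    - [0.63, [0, 0, 0], [0, 0, 0]]
    - [0.68, [0, 0, 0], [0, 0, 0]]
    - [0.7, [0, 0, 0], [0, 0, 0]]
  force: 20

```text
clock: 21.48
tcp_pos: [0.549, 0.0039, 0.1473]
orientation: [-1.57, -0.073, 0.073]
contact_force: [-0.1, 0.3, 0.3]
grip_width: 0.06
```

```bash
python3 - <<'E'
from h import *
st()
f=grab('scene');knob(f);save(f,'s21.png',(235,130,315,200),8)
E
```

```text
t 21.48 p [0.549  0.0039 0.1473] zyaw 95.32 tilt [-0. -0. -1.] F [-0.12  0.27  0.29] Mo [-0.01  0.03 -0.01] w 0.06 j [-0.21  0.4   0.11  1.96 -0.06  0.79  1.6 ]
knob 292.0017100689604 170.50000000000003 179.0
```

View pics/s21.png

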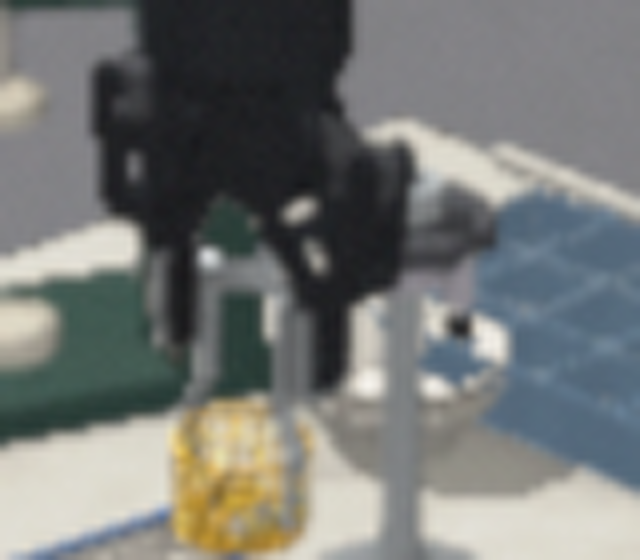

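Released, and the basket hangs upright on the hook. I'll go straight up, clear of the legs.

Request:
jog_arm:
  motion:
    - [0.7, [0, -0.004, 0], [0, 0, 0]]
    - [0.7, [0, -0.01, 0], [0, 0, 0]]
    - [0.7, [0, -0.015, 0], [0, 0, 0]]
    - [0.7, [0, -0.015, 0], [0, 0, 0]]
    - [0.7, [0, -0.02, 0], [0, 0, 0]]
    - [0.7, [0, -0.03, 0], [0, 0, 0]]
    - [0.7, [0, -0.03, 0], [0, 0, 0]]
    - [0.7, [0, 0, 0], [0, 0, 0]]

```text
clock: 22.2
tcp_pos: [0.5523, 0.0039, 0.2783]
orientation: [-1.569, -0.081, 0.064]
contact_force: [1.5, -0.4, 0.3]
grip_width: 0.0596
```

Request:
jog_arm:
  motion:
    - [0.7, [-0.03, -0.01, 0], [0, 0, 0]]
    - [0.7, [-0.03, -0.01, 0], [0, 0, 0]]
    - [0.7, [-0.03, 0, 0], [0, 0, 0]]
    - [0.7, [0, 0, 0], [0, 0, 0]]
    - [0.7, [0, 0, 0], [0, 0, 0]]
    - [0.7, [0, 0, 0], [0, 0, 0]]
    - [0.7, [0, 0, 0], [0, 0, 0]]
    - [0.7, [0, 0, 0], [0, 0, 0]]

```text
clock: 22.87
tcp_pos: [0.4602, -0.0042, 0.2913]
orientation: [-1.57, -0.073, 0.073]
contact_force: [-0.6, -0.7, 0.0]
grip_width: 0.0597
```

```bash
python3 - <<'E'
from h import *
st()
f0=grab('scene');knob(f0);save(f0,'s22.png',(190,110,340,230),5)
def bk(f):
    P=cloud(f);z=f["range_z"];hsv=cv2.cvtColor(f["image"],cv2.COLOR_RGB2HSV)
    m=(hsv[...,0]>12)&(hsv[...,0]<28)&(hsv[...,1]>130)&(hsv[...,2]>90)&(z>0)&(abs(P[...,0]-.55)<.05)&(abs(P[...,1])<.05)
    q=P[m]; v,u=np.nonzero(m); print("basket",len(q),np.median(q,0).round(4),q.min(0).round(3),q.max(0).round(3),"px",u.mean().round(2),v.mean().round(2))
bk(f0); bk(grab('scene')); bk(grab('scene'))
E
```

```text
t 22.87 p [ 0.4602 -0.0042  0.2913] zyaw 95.33 tilt [ 0. -0. -1.] F [-0.65 -0.67  0.01] Mo [-0.04 -0.01 -0.06] w 0.0597 j [-0.24  0.07  0.12  2.   -0.01  1.07  1.55]
knob 292.0088015885794 170.49731663685154 186.0
basket 82 [0.5367 0.0042 0.0727] [ 0.521 -0.018  0.066] [0.567 0.035 0.105] px 261.8 193.38
basket 79 [0.536  0.0043 0.0732] [ 0.523 -0.02   0.065] [0.57  0.036 0.103] px 262.06 193.77
basket 82 [0.536  0.0046 0.073 ] [ 0.523 -0.018  0.066] [0.567 0.033 0.103] px 261.61 193.28
```

View pics/s22.png

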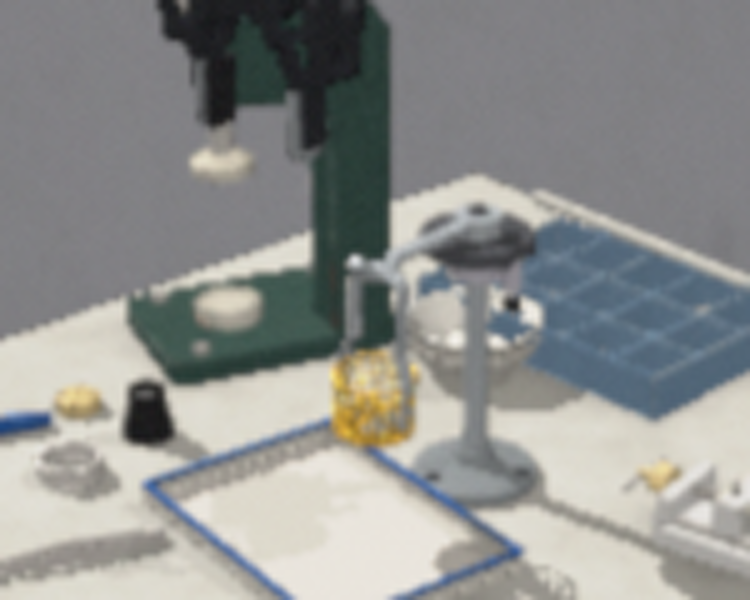

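The crop shows the basket hanging upright in the groove at (372,400), with the knob still up. I'll let it settle for 1.5 s, check once more and hand in.

Request:
jog_arm:
  motion:
    - [0.7, [0, 0, 0], [0, 0, 0]]
    - [0.7, [0, 0, 0], [0, 0, 0]]
    - [0.7, [0, 0, 0], [0, 0, 0]]
    - [0.7, [0, 0, 0], [0, 0, 0]]
    - [0.7, [0, 0, 0], [0, 0, 0]]
    - [0.7, [0, 0, 0], [0, 0, 0]]
    - [0.7, [0, 0, 0], [0, 0, 0]]
    - [0.7, [0, 0, 0], [0, 0, 0]]
    - [0.7, [0, 0, 0], [0, 0, 0]]
    - [0.7, [0, 0, 0], [0, 0, 0]]

```text
clock: 23.85
tcp_pos: [0.4594, -0.0044, 0.2913]
orientation: [-1.57, -0.073, 0.073]
contact_force: [-0.3, 0.4, -0.2]
grip_width: 0.0597
```

Request:
jog_arm:
  motion:
    - [0.7, [0, 0, 0], [0, 0, 0]]
    - [0.7, [0, 0, 0], [0, 0, 0]]
    - [0.7, [0, 0, 0], [0, 0, 0]]
    - [0.7, [0, 0, 0], [0, 0, 0]]
    - [0.7, [0, 0, 0], [0, 0, 0]]
    - [0.7, [0, 0, 0], [0, 0, 0]]
    - [0.7, [0, 0, 0], [0, 0, 0]]
    - [0.7, [0, 0, 0], [0, 0, 0]]

```text
clock: 24.52
tcp_pos: [0.4594, -0.0044, 0.2913]
orientation: [-1.57, -0.073, 0.073]
contact_force: [0.5, -0.6, 0.2]
grip_width: 0.0599
```

```bash
python3 - <<'E'
from h import *
for i in range(2):
    f=grab('scene');knob(f)
    P=cloud(f);z=f["range_z"];hsv=cv2.cvtColor(f["image"],cv2.COLOR_RGB2HSV)
    m=(hsv[...,0]>12)&(hsv[...,0]<28)&(hsv[...,1]>130)&(hsv[...,2]>90)&(z>0)&(abs(P[...,0]-.55)<.05)&(abs(P[...,1])<.05)
    print(np.median(P[m],0).round(4))
st()
print(r.hand_in())
E
```

```text
knob 291.9929078014184 170.5 188.0
[0.5361 0.0045 0.0736]
knob 291.99625892552024 170.4892086330935 185.0
[0.5366 0.0043 0.0726]
t 24.62 p [ 0.4594 -0.0044  0.2913] zyaw 95.32 tilt [-0.  0. -1.] F [0.16 0.76 0.05] Mo [-0.08 -0.06  0.05] w 0.0597 j [-0.24  0.07  0.12  2.   -0.01  1.07  1.55]
the job is handed in; nothing more can be done
None
```

I swung the hook round to about 185° until its pin dropped in, then hung the 107 mm basket on it. I released the basket, backed off and handed in at 24.6 s of the 72 s allowed. No verdict was reported.

- **Latch:** the knob rose about 2 px (roughly 7 mm) when the pin dropped in, and it stayed up in every view after that. My readings while pushing were 1–4 N sideways, so I felt no hard stop.
- **Basket:** on the hook, contact added about 3.5 N upward before I let go. In the last pictures it hangs upright in the groove, with its foot about 66 mm up and its middle about 30 mm from the tray's. It stayed still to within about 1 mm, and the gripper was clear.
- **What went wrong:** on my first try behind the hook arm, a fingertip came down on something, most likely the hook arm. It pressed with about 53 N, and I lifted off two moves later. Backing away dragged the parked hook a few degrees the wrong way. The fingers made that contact, not the arm or gripper body, as far as I could tell. I don't know whether the judging counts it against the 40 N limit.
- **Camera disagreement:** the two cameras differed by about 3–4° on the hook's angle and 2–4 mm on positions, so I used values in between.
- **Not measured:** I didn't re-measure the tray or the bystander items at the end; nothing looked moved in the last picture.

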